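Raise the dish on the screw stand with a bar

TASK

Raise the dish on the screw stand until the top face of its white platform is level with the tip of the red pointer: take the orange-handled bar from its rest, put its steel tip into a hole of the steel collar and turn the collar counter-clockwise seen from above, moving the bar to further holes as the pillars stop it. Work the stand only with the bar, never with the gripper itself, then lay the bar back in both notches of its blue rest as it lay before, and leave the things around where they stand.

Things in the scene. Friction and masses are not known exactly. Their poses are not given: they have to be found in the camera images.
- stand: Screw stand, fixed to the desk: round grey base 184 mm across, 16 mm high. Origin: centre of its underside, on the vertical collar axis; z up, -x is the front. Three pillars, 12 mm thick and 190 mm high, 66 mm from the axis: 60 degrees left and right of the front, and at the rear. A post 8 mm thick, 190 mm high, with the red pointer, is 84 mm from the axis, 105 degrees from the front towards +y.
- collar_axis (a point): Point on the collar's vertical axis at the height of the holes' centre lines, 70 mm above the desk. The bar can enter only between the two front pillars and can swing about 0.85 rad either side of the stand's front (-x) before it meets a pillar.
- collar (a joint): Turn of the collar (rad), growing counter-clockwise seen from above. Steel ring 92 mm across, 48 to 92 mm above the desk, that turns in place with 0.25 N m of friction and stays where it is left. Each rad raises the platform 10 mm; turning back lowers it. The play between bar and hole lets the collar lag 0.1 to 0.2 rad behind the bar.
- platform_top (a point): Point on the top face of the white platform, at its edge by the pointer. Platform 106 mm across, 12 mm thick, three lugs round the pillars reach 78 mm from the axis; it carries a fixed petri dish (88 mm across, 15 mm high). Top 117 mm above the desk when the collar reads 0.
- pointer_tip (a point): Tip of the red pointer, a cone 22 mm long on the thin post that points level at the platform's edge. Its height, which the platform's top must reach, differs from run to run (140 to 147 mm above the desk) and takes 1.8 to 3.0 rad of counter-clockwise turn.
- bar: Loose steel bar 200 mm long, 12 mm thick, about 0.18 kg, with an orange handle 70 mm long, 20 mm wide (y) and 24 mm high (z). Origin: centre of the handle, on the bar's axis; +x along the bar to its tip 130 mm away (the last 14 mm taper to 6 mm); 35 mm of bare bar stand out behind the handle. It lies level in the rest, its axis 46 mm above the desk.
- bar_tip (a point): Centre of the tapered tip's end, 130 mm along +x from the bar's origin.
- rest: Blue bar rest, fixed to the desk: base 190 x 60 x 10 mm and two posts, each 14 mm thick with a V notch (90 degrees, 34 mm wide at the top, about 55 mm high), at x = +85 mm and x = -56 mm. Origin: centre of its underside; x along the lying bar, towards the bar's tip.
- rest_seat (a point): Where the bar's origin lies when the bar is in the notches: above the rest's origin, 46 mm above the desk. Axes as the rest's.
- jar: Bystander: specimen jar with yellow lid, 55 mm across, 75 mm high, origin at the centre of its underside.
- beaker: Bystander: clear beaker 53 mm across, 63 mm high, origin at the centre of its underside.
- slides: Bystander: small grey slide box 106 x 86 x 36 mm, origin at the centre of its underside.
- timer2: Bystander: white timer with coloured buttons 62 x 68 x 18 mm, origin at the centre of its underside.
- small_jar: Bystander: specimen jar with pale lid 46 mm across, 58 mm high, origin at the centre of its underside.
- hole_0 (a point): Centre of the mouth of one of the collar's six level radial holes, 46 mm from the axis; it turns with the collar. Holes are 17 mm square, 25 mm deep (bottom 21 mm from the axis), 60 degrees apart, 70 mm above the desk. With the collar at 0 this hole points 0.70 rad clockwise (seen from above) from the stand's front (-x), so towards +y.

How it is judged:
By the outcome, as a careful person would: the job done as asked, in the order asked, and still so for the second after the job is handed in, with the robot touching nothing.
It also fails if it takes over 72 s, if anything falls off the work surface, if the arm or the gripper's body presses on something with over 40 N, if the wrist force passes 120 N, or if a joint passes its speed limit or range.

ROBOT

A 6-joint arm with a two-finger parallel gripper is mounted at the origin on a cart in front of the work surface, level with it; the furniture and walls round the work are solid. World frame = base frame: x ahead of the robot, y to its left, z up, the work surface at z = 0. Lengths are in m, angles in rad, forces in N, time in s.
With the tool pointing down it reaches from about 0.35 to 0.775 m from the base axis. Payload 7.3 kg.
Tool frame: the origin (TCP) lies at the very end of the fingers, on their centre line; the grasp point (between the pads) lies 19 mm behind it (robot.tcp_to_grasp is the z of the grasp point in the tool frame, in m); z points along the fingers, y is the line along which they close (so a half turn about z gives the same grasp; the last joint's range is limited). The gripper opens to 92 mm and grips with 3 to 60 N. Pads are 19 mm wide; open, the fingers measure 130 mm over their backs; the gripper's body (75 mm by 190 mm) begins 47 mm behind the grasp point.
Start: joints at [-1.436, 0.342, 1.524, -0, 1.275, -0.146], TCP at [0.146, -0.504, 0.227] pointing down, gripper open.
Joint ranges: [-2.53, 2.53], [-0.77, 2.02], [0.04, 2.7], [-1, 4.14], [0.28, 2.66], [-3.11, 3.11]. Speed limits (rad/s): [2.57, 2.57, 3.14, 3.14, 3.14, 3.14].

INTERFACE

Orientations are given as [roll, pitch, yaw] about the fixed x, y, z axes, in that order (R = Rz(yaw) Ry(pitch) Rx(roll)).
In Python, from cell import monitor, read_camera, get_calibration, job, robot gives the robot as it stands. The module is installed in compiled form; this text tells all that it offers.
- The arm moves only by the tool send_rows, never from a script. Its argument "targets" is a list of rows, each an object with "translation": the shift along the tool's x, y, z in cm, a list of three; "spin": the turn about the tool's z in degrees; "jaw": the opening, from 0 (shut) to 1 (fully open). A call has exactly 5 rows; each row is the pose to reach, as a shift and turn from the pose commanded when the call began, along the tool's axes at that moment; what a row does not reach only later rows make up. A row lasts 1/10 s, in which the tool goes at most 50 mm and 8.59 degrees, less where a joint would pass 70% of its speed; a pose out of reach is approached as far as the arm can. A call with a gripper value outside its range is refused whole. The fingers move at their own pace and stop on an object; "force" is the grip in N (left out, the last holds). Time passes only in rows, so rows that repeat a pose let the fingers close, or fill a call up. It gives the time, the measured TCP pose, the force, the opening and the grip force at its end, in the units of the state.
- monitor.observe(): the state, without advancing time (a new reading comes with each control period).
- read_camera(name): name is "side" or "top" or "wrist"; returns (picture, depth): 384x512x3 uint8, red, green, blue; 384x512 float32, m along the optical axis (not along the pixel's ray), 0 where there is no reading.
- get_calibration(name): a dict with "intrinsics" (3x3 intrinsics, pixels), "origin" and "orientation" of the camera in the world; the wrist camera has in their place "hand_eye" (4x4, takes a point from camera to tool coordinates, whose origin is the TCP and whose axes are the flange's). Camera axes: x right, y up, looking along -z (the intrinsics and any distortion apply to the point x, -y, -z); pixel columns grow to the right and rows downward; lengths in m; the calibration is good to about 2 mm. A picture is of the moment at which its call begins: read the wrist's pose just before it. get_calibration takes no time and is no camera call.
- job.hand_in(): hands the job in; it is judged then, once.
The state is a dict: "time": time; "qpos": joint angles; "qvel": joint speeds; "joint_efforts": joint torques, N m; "tool_pos": TCP position; "tool_rot": TCP orientation; "contact_force": force on the tool from outside, world axes, zero at the start; "torque": the same for the moment, N m; "opening": finger opening in m; "grip_force": force on a finger pad.
Only numpy, scipy, OpenCV 4.12 (cv2) and the standard library are available. Lean on these libraries where they do the work, as an engineer would, in place of code of your own. Each camera call takes 0.05 s, during which the arm holds its last target. There are 200 camera calls.

## Working session

There is one attempt and no reset: what is moved stays moved. The work goes in short steps, Python scripts to look and compute and a tool call to move; the robot and the scene stay as the last step left them, time stands still between calls to the robot, and variables do not carry over. Pictures are saved under pics/ and viewed, at most 10 in all, crops included, and the job is handed in when it is done.

Besides the shell and the picture viewer there is one more tool, called after "Call:" as name(argument=value, ...) on one line, values as JSON. send_rows: Moves the arm, as the interface text tells. Its arguments: {"type":"object","properties":{"targets":{"type":"array"},"force":{"type":"number"}},"required":["targets"]}

```bash
ls; mkdir -p pics
cat > h.py <<'E'
import numpy as np, cv2
from cell import monitor, read_camera, get_calibration, job, robot
from scipy.spatial.transform import Rotation as Ro
def cam(n):
    c=get_calibration(n); K=np.array(c['intrinsics'])
    if n!='wrist':
        o=np.array(c['origin']); R=np.array(c['orientation'])
        if R.shape!=(3,3): R=Ro.from_euler('xyz',R).as_matrix()
        return K,o,R
    s=monitor.observe(); T=np.array(c['hand_eye']); Rt=Ro.from_euler('xyz',s['tool_rot']).as_matrix()
    return K,Rt@T[:3,3]+s['tool_pos'],Rt@T[:3,:3]
def rays(C,uv):
    K,o,R=C; uv=np.atleast_2d(uv).astype(float)
    d=np.c_[(uv[:,0]-K[0,2])/K[0,0],-(uv[:,1]-K[1,2])/K[1,1],-np.ones(len(uv))]
    return d@R.T
def plane(C,uv,z):
    d=rays(C,uv); return C[1]+d*((z-C[1][2])/d[:,2])[:,None]
def cloud(C,depth):
    v,u=np.mgrid[:384,:512]; d=rays(C,np.c_[u.ravel(),v.ravel()])
    return (C[1]+d*depth.reshape(-1,1)).reshape(384,512,3)
def proj(C,p):
    K,o,R=C; q=(np.atleast_2d(p)-o)@R; return np.c_[K[0,2]-K[0,0]*q[:,0]/q[:,2],K[1,2]+K[1,1]*q[:,1]/q[:,2]]
E
python3 - <<'E'
from h import *
for n in('side','top'):
    c=get_calibration(n);print(n,c)
    im,d=read_camera(n);np.savez(f'{n}0.npz',im=im,d=d)
    cv2.imwrite(f'pics/{n}0.png',im[:,:,::-1])
print(get_calibration('wrist'));print(monitor.observe(),robot.tcp_to_grasp)
E
```

```text
pics
side {'intrinsics': array([[360.31365065,   0.        , 261.0407193 ],
       [  0.        , 360.31365065, 189.06346453],
       [  0.        ,   0.        ,   1.        ]]), 'origin': array([0.25054302, 0.85389383, 0.56052647]), 'orientation': array([ 1.11661866,  0.01112475, -2.77446282])}
top {'intrinsics': array([[460.0989265 ,   0.        , 256.76908173],
       [  0.        , 460.0989265 , 195.35585263],
       [  0.        ,   0.        ,   1.        ]]), 'origin': array([0.38584476, 0.00582376, 1.50196927]), 'orientation': array([ 0.13861233,  0.00684466, -1.56100253])}
{'intrinsics': array([[271.73988719,   0.        , 251.76225426],
       [  0.        , 271.73988719, 192.12589292],
       [  0.        ,   0.        ,   1.        ]]), 'hand_eye': array([[ 1.69666470e-04,  9.60427925e-01,  2.78528584e-01,
         7.45480335e-02],
       [ 9.99999681e-01,  5.44340643e-05, -7.96853263e-04,
         9.13703975e-04],
       [-7.80481569e-04,  2.78528631e-01, -9.60427609e-01,
        -1.58272326e-01],
       [ 0.00000000e+00,  0.00000000e+00,  0.00000000e+00,
         1.00000000e+00]])}
{'time': 0.1, 'qpos': array([-1.43600752e+00,  3.42656376e-01,  1.52487643e+00, -1.35474734e-06,
        1.27539831e+00, -1.46034735e-01]), 'qvel': array([ 0.00121013, -0.0002862 , -0.0029463 ,  0.00059017, -0.00024645,
        0.00097097]), 'joint_efforts': array([ 1.77812974e-03, -4.32003558e+01, -2.44694853e+01,  7.19103031e-02,
        5.26375172e-02, -4.35712275e-05]), 'tool_pos': array([ 0.14545922, -0.50409105,  0.22612846]), 'tool_rot': array([-3.14026825e+00, -1.93485813e-04,  2.80823812e-01]), 'contact_force': array([ 0.33608974,  0.16558688, -0.58120165]), 'torque': array([ 0.04679277, -0.03678525,  0.03673017]), 'grip_force': 0.0, 'opening': 0.0916003205487271} -0.0188
```

View pics/side0.png

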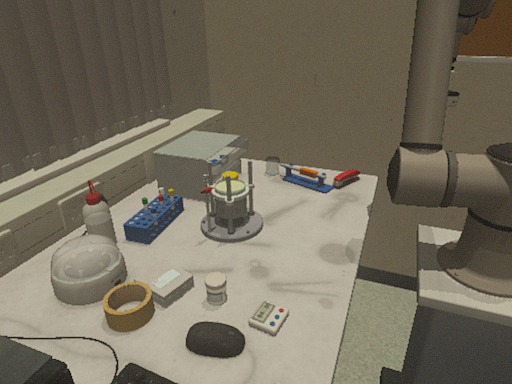

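View pics/top0.png

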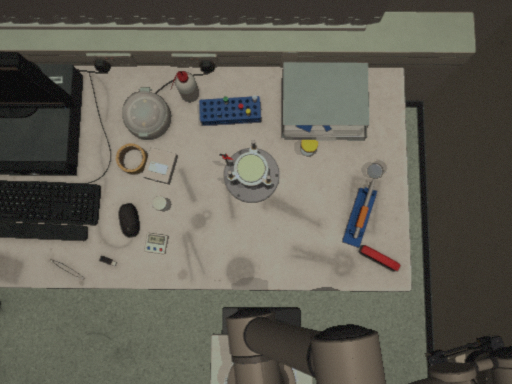

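The side view shows the stand at about (230,215) with the red pointer at (208,190), and the rest with the bar at (307,177). The top view shows the stand at (252,172), the rest and orange handle at (362,217), and the beaker close to the bar's tip at (375,170).

Run:
```python
from h import *
a=np.load('top0.npz');im,d=a['im'],a['d'];C=cam('top')
P=cloud(C,d);hsv=cv2.cvtColor(im,cv2.COLOR_RGB2HSV)
def fit(m,z,n):
    v,u=np.nonzero(m);r=cv2.minAreaRect(np.c_[u,v].astype(np.float32));
    p=plane(C,cv2.boxPoints(r),z);c=plane(C,[r[0]],z)[0];print(n,len(u),r,'\n c',c.round(4),'corners',p[:,:2].round(3).tolist(), 'zmed',np.median(P[m][:,2]).round(4));return p
H,S,V=[hsv[:,:,i].astype(int) for i in range(3)]
sub=np.zeros(H.shape,bool);sub[170:260,335:400]=1
fit(sub&(H>5)&(H<20)&(S>150),.055,'orange')
fit(sub&(H>100)&(H<125)&(S>120),.012,'blue')
# stand by depth
q=np.zeros(H.shape,bool);q[135:215,210:295]=1
m=q&(P[...,2]>.009)&(P[...,2]<.024)
print('base pts',m.sum())
if m.sum()>20:
    c,r=cv2.minEnclosingCircle(P[m][:,:2].astype(np.float32));print('base',c,r)
m=q&(P[...,2]>.165)&(P[...,2]<.205);print('tops');
n,l,s,ce=cv2.connectedComponentsWithStats(m.astype(np.uint8))
for i in range(1,n): print(s[i,4],P[l==i].mean(0).round(4), plane(C,[ce[i]],.19)[0].round(4))
m=q&(S<70)&(V>180)
m=q&(H<6)&(S>130);fit(m,.145,'red')
# heights map of surroundings
for n,(x0,x1,y0,y1) in dict(jar=(300,320,135,158),beaker=(365,385,160,182),stapler=(358,402,245,272)).items():
    Q=P[y0:y1,x0:x1].reshape(-1,3);Q=Q[Q[:,2]>.02];print(n,Q.min(0).round(3),Q.max(0).round(3))
g=cv2.resize(im[130:240,200:400,::-1],None,fx=4,fy=4,interpolation=cv2.INTER_CUBIC);cv2.imwrite('pics/topcrop.png',g)
```

```text
orange 128 ((361.633056640625, 216.3899383544922), (6.034305572509766, 21.263744354248047), 16.699243545532227) 
 c [ 0.5236 -0.3133  0.055 ] corners [[0.494, -0.294], [0.559, -0.315], [0.553, -0.333], [0.489, -0.312]] zmed 0.0571
blue 615 ((359.22314453125, 216.2502899169922), (17.170513153076172, 57.93773651123047), 17.81888771057129) 
 c [ 0.5281 -0.315   0.012 ] corners [[0.447, -0.259], [0.627, -0.319], [0.61, -0.372], [0.431, -0.311]] zmed 0.01
base pts 1217
base (0.6678877472877502, 0.039610255509614944) 0.16531910002231598
tops
20 [0.7263 0.0307 0.1844] [0.7248 0.0306 0.19  ]
10 [0.6927 0.1154 0.1837] [0.6912 0.1149 0.19  ]
17 [0.6347 0.0974 0.1848] [0.6337 0.0971 0.19  ]
15 [ 0.6224 -0.0147  0.1861] [ 0.6217 -0.0146  0.19  ]
red 22 ((226.5399932861328, 156.71998596191406), (9.475231170654297, 3.2526915073394775), 8.13010311126709) 
 c [0.6918 0.1092 0.145 ] corners [[0.689, 0.124], [0.699, 0.123], [0.695, 0.094], [0.685, 0.096]] zmed 0.15
jar [ 0.386 -0.175  0.02 ] [0.773 0.006 1.502]
beaker [ 0.637 -0.394  0.021] [ 0.705 -0.342  0.067]
stapler [ 0.357 -0.434  0.021] [0.435 0.006 1.502]
```

View pics/topcrop.png

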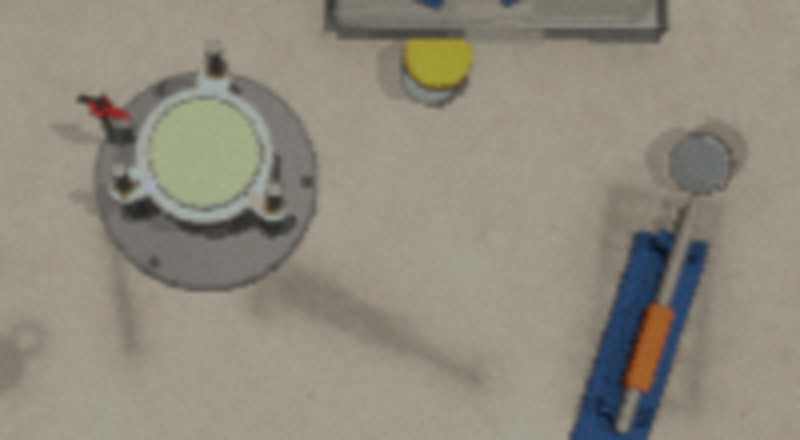

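```bash
cat >> h.py <<'E'
def plan(wps,p=None,yaw=None):
    """wps: (x,y,z,yaw deg) reached per call; prints shift cm, spin deg in the tool's axes at that call"""
    s=monitor.observe()
    if p is None: p=s['tool_pos']; yaw=np.degrees(s['tool_rot'][2])
    for w in wps:
        R=Ro.from_euler('xyz',[np.pi,0,np.radians(yaw)]).as_matrix()
        t=R.T@(np.array(w[:3])-p)*100; sp=-((w[3]-yaw+180)%360-180)
        print(t.round(2).tolist(),round(sp,1)); p,yaw=np.array(w[:3]),w[3]
E
python3 - <<'E'
from h import *
plan([(.25,-.44,.25,52),(.35,-.38,.25,90),(.44,-.33,.25,126),(.49,-.30,.25,162)])
E
```

```text
[11.82, -3.26, -2.39] -35.9
[10.88, 4.19, 0.0] -38
[5.0, 9.0, 0.0] -36
[-0.51, 5.81, 0.0] -36
```

Call:
send_rows(targets=[{"translation": [11.8,-3.3,-2.4],"spin": -36,"jaw": 1},{"translation": [11.8,-3.3,-2.4],"spin": -36,"jaw": 1},{"translation": [11.8,-3.3,-2.4],"spin": -36,"jaw": 1},{"translation": [11.8,-3.3,-2.4],"spin": -36,"jaw": 1},{"translation": [11.8,-3.3,-2.4],"spin": -36,"jaw": 1}])

```text
time: 0.6
tool_pos: [0.2504, -0.4394, 0.2506]
tool_rot: [-3.141, 0.0, 0.913]
contact_force: [-0.1, 0.2, 0.0]
opening: 0.0918
grip_force: 0.0
```

Call:
send_rows(targets=[{"translation": [10.9,4.2,0],"spin": -38,"jaw": 1},{"translation": [10.9,4.2,0],"spin": -38,"jaw": 1},{"translation": [10.9,4.2,0],"spin": -38,"jaw": 1},{"translation": [10.9,4.2,0],"spin": -38,"jaw": 1},{"translation": [10.9,4.2,0],"spin": -38,"jaw": 1}])

```text
time: 1.1
tool_pos: [0.35, -0.3796, 0.2502]
tool_rot: [-3.141, -0.001, 1.575]
contact_force: [-0.1, -0.6, -0.3]
opening: 0.0916
grip_force: 0.0
```

Call:
send_rows(targets=[{"translation": [5,9,0],"spin": -36,"jaw": 1},{"translation": [5,9,0],"spin": -36,"jaw": 1},{"translation": [5,9,0],"spin": -36,"jaw": 1},{"translation": [5,9,0],"spin": -36,"jaw": 1},{"translation": [5,9,0],"spin": -36,"jaw": 1}])

```text
time: 1.6
tool_pos: [0.4396, -0.3298, 0.2501]
tool_rot: [-3.141, -0.001, 2.2]
contact_force: [0.4, -0.1, 0.3]
opening: 0.0919
grip_force: 0.0
```

Call:
send_rows(targets=[{"translation": [-0.5,5.8,0],"spin": -36,"jaw": 1},{"translation": [-0.5,5.8,0],"spin": -36,"jaw": 1},{"translation": [-0.5,5.8,0],"spin": -36,"jaw": 1},{"translation": [-0.5,5.8,0],"spin": -36,"jaw": 1},{"translation": [-0.5,5.8,0],"spin": -36,"jaw": 1}])

```text
time: 2.1
tool_pos: [0.4891, -0.3001, 0.2504]
tool_rot: [3.142, -0.001, 2.826]
contact_force: [-0.4, 0.8, -0.3]
opening: 0.0917
grip_force: 0.0
```

Run:
```python
from h import *
s=monitor.observe();print(s['time'],s['tool_pos'],s['tool_rot'],s['qpos'].round(2))
C=cam('wrist');im,d=read_camera('wrist');np.savez('w1.npz',im=im,d=d,o=C[1],R=C[2]);cv2.imwrite('pics/w1.png',im[:,:,::-1])
hsv=cv2.cvtColor(im,cv2.COLOR_RGB2HSV);H,S,V=[hsv[:,:,i].astype(int) for i in range(3)]
def fit(m,z,n):
    k,l,st,_=cv2.connectedComponentsWithStats(m.astype(np.uint8));i=1+np.argmax(st[1:,4]);m=l==i
    v,u=np.nonzero(m);r=cv2.minAreaRect(np.c_[u,v].astype(np.float32));b=plane(C,cv2.boxPoints(r),z);e=[(b[(j+1)%4]-b[j])[:2] for j in(0,1)]
    e=max(e,key=np.linalg.norm);print(n,len(u),r,plane(C,[r[0]],z)[0].round(4),'len',[np.linalg.norm(b[j+1]-b[j]).round(4) for j in(0,1)],'ang',np.degrees(np.arctan2(e[1],e[0])))
fit((H>5)&(H<20)&(S>150)&(V>80),.056,'orange');fit((H>100)&(H<125)&(S>110),.012,'blue')
P=cloud(C,d)
m=(P[...,2]>.03)&(P[...,2]<.09)&(P[...,0]>.6)&(P[...,1]<-.3)&(P[...,1]>-.42)
Q=P[m];print('beaker',Q.min(0),Q.max(0))
print(proj(C,[[.5236,-.3133,.058],[.66,.0377,.07]]))
```

```text
2.1 [ 0.48912066 -0.30011256  0.25037124] [ 3.14150618e+00 -6.48324978e-04  2.82612195e+00] [-0.68  0.42  1.34 -0.    1.38 -1.94]
orange 666 ((249.5, 198.0), (48.0, 13.0), 90.0) [ 0.5214 -0.3153  0.056 ] len [np.float64(0.0172), np.float64(0.0684)] ang -17.8170915796218
blue 3101 ((250.0, 191.5), (125.0, 38.0), 90.0) [ 0.5248 -0.316   0.012 ] len [np.float64(0.0541), np.float64(0.1984)] ang -17.055431198561923
beaker [ 0.60005387 -0.39737881  0.03000273] [ 0.70513566 -0.3242676   0.06504645]
[[251.36561425 199.4653615 ]
 [533.62656865 217.16614848]]
```

View pics/w1.png

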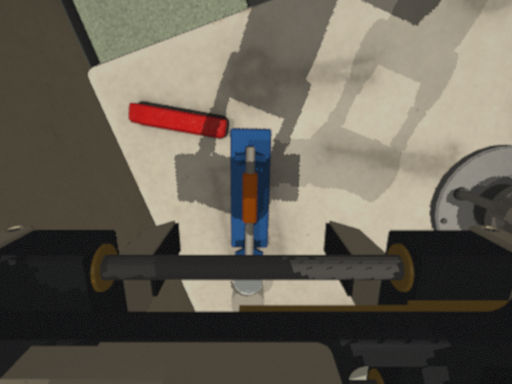

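The wrist view shows the handle at (249,198), lined up with the image columns. The rest is at (250,191), and the beaker sits just past the bar's tip at (247,283). I'll descend and grip.

Run:
```python
from h import *
plan([(.5315,-.318,.12,162),(.5315,-.318,.0272,162)])
```

```text
[-4.59, -0.38, 13.05] -0.2
[0.0, -0.0, 9.28] 0
```

Call:
send_rows(targets=[{"translation": [-4.6,-0.4,13],"spin": 0,"jaw": 1},{"translation": [-4.6,-0.4,13],"spin": 0,"jaw": 1},{"translation": [-4.6,-0.4,13],"spin": 0,"jaw": 1},{"translation": [-4.6,-0.4,13],"spin": 0,"jaw": 1},{"translation": [-4.6,-0.4,13],"spin": 0,"jaw": 1}])

```text
time: 2.65
tool_pos: [0.5317, -0.3178, 0.1209]
tool_rot: [3.141, -0.001, 2.825]
contact_force: [0.0, 0.3, 0.1]
opening: 0.0919
grip_force: 0.0
```

Call:
send_rows(targets=[{"translation": [0,0,3],"spin": 0,"jaw": 1},{"translation": [0,0,6],"spin": 0,"jaw": 0.8},{"translation": [0,0,8],"spin": 0,"jaw": 0.6},{"translation": [0,0,9.3],"spin": 0,"jaw": 0.6},{"translation": [0,0,9.3],"spin": 0,"jaw": 0.5}])

```text
time: 3.15
tool_pos: [0.5319, -0.3178, 0.0283]
tool_rot: [-3.141, 0.0, 2.827]
contact_force: [0.3, -0.5, 0.1]
opening: 0.0642
grip_force: 0.0
```

Call:
send_rows(targets=[{"translation": [0,0,0],"spin": 0,"jaw": 0.3},{"translation": [0,0,0],"spin": 0,"jaw": 0.2},{"translation": [0,0,0],"spin": 0,"jaw": 0.1},{"translation": [0,0,0],"spin": 0,"jaw": 0},{"translation": [0,0,0],"spin": 0,"jaw": 0}], force=40)

```text
time: 3.65
tool_pos: [0.5323, -0.3176, 0.0281]
tool_rot: [-3.141, 0.001, 2.829]
contact_force: [0.6, -0.1, -0.7]
opening: 0.0247
grip_force: 0.0
```

Call:
send_rows(targets=[{"translation": [0,0,0],"spin": 0,"jaw": 0},{"translation": [0,0,0],"spin": 0,"jaw": 0},{"translation": [0,0,0],"spin": 0,"jaw": 0},{"translation": [0,0,0],"spin": 0,"jaw": 0},{"translation": [0,0,0],"spin": 0,"jaw": 0}])

```text
time: 4.15
tool_pos: [0.5322, -0.3177, 0.0279]
tool_rot: [-3.141, 0.0, 2.829]
contact_force: [-0.6, -1.7, 3.2]
opening: 0.0195
grip_force: 40.0
```

Run:
```python
from h import *
s=monitor.observe();print(s)
im,d=read_camera('wrist');cv2.imwrite('pics/w2.png',im[:,:,::-1])
```

```text
{'time': 4.15, 'qpos': array([-6.61667056e-01,  7.17653782e-01,  1.47254214e+00, -1.42150400e-04,
        9.50958425e-01, -1.91963594e+00]), 'qvel': array([ 4.55224814e-05,  1.47778402e-03, -2.04081210e-03, -1.18057217e-03,
        5.19855648e-04, -2.12424533e-04]), 'joint_efforts': array([ 8.54401588e-01, -5.45897913e+01, -1.90619677e+01, -2.95420666e-02,
       -2.03269307e-02, -3.27057056e-01]), 'tool_pos': array([ 0.53222388, -0.3176965 ,  0.02792819]), 'tool_rot': array([-3.14133407e+00,  3.72338493e-04,  2.82884781e+00]), 'contact_force': array([-0.62225235, -1.74924752,  3.21898784]), 'torque': array([-0.02164862, -0.06019102, -0.28528872]), 'grip_force': 39.96326386928558, 'opening': 0.019482918989033947}
```

View pics/w2.png

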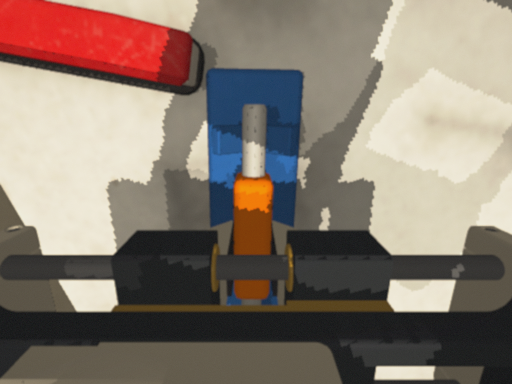

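Gripped: the handle is between the pads, its rear end is at about (253,176) and the bar's tail end at (255,104). I'll lift, backing away from the beaker.

Call:
send_rows(targets=[{"translation": [0.4,0,0],"spin": 0,"jaw": 0},{"translation": [0.9,0,-0.6],"spin": 0,"jaw": 0},{"translation": [1,0,-2],"spin": 0,"jaw": 0},{"translation": [1,0,-5],"spin": 0,"jaw": 0},{"translation": [1,0,-9],"spin": 0,"jaw": 0}], force=50)

```text
time: 4.7
tool_pos: [0.5208, -0.3133, 0.1174]
tool_rot: [3.14, -0.006, 2.829]
contact_force: [0.6, -0.3, -2.0]
opening: 0.0199
grip_force: 49.9
```

Run:
```python
from h import *
s=monitor.observe();p=s['tool_pos'];yaw=s['tool_rot'][2];print(s['time'],p,s['tool_rot'],s['contact_force'],s['opening'])
C=cam('wrist');im,d=read_camera('wrist')
hsv=cv2.cvtColor(im,cv2.COLOR_RGB2HSV);H,S,V=[hsv[:,:,i].astype(int) for i in range(3)]
m=(H>5)&(H<20)&(S>150)&(V>80);v,u=np.nonzero(m);print('handle',u.min(),u.max(),v.min(),v.max())
top=d[v.min()+3:v.min()+20, 245:262];print('depth',np.median(top))
P=cloud(C,d)
R=Ro.from_euler('xyz',s['tool_rot']).as_matrix()
T=(P-p)@R
k=(abs(T[...,1])<.012)&(abs(T[...,2]+.0188)<.02)&(T[...,0]>.005)&(d>0)
q=T[k];print('tail in tool x max',np.percentile(q[:,0],[50,98,100]), 'handle-ish rear', T[m&k][:,0].max(), )
for a,b in((.01,.03),(.03,.045),(.048,.062),(.062,.078)):
    w=q[(q[:,0]>a)&(q[:,0]<b)];print(a,len(w),w.mean(0).round(4) if len(w) else 0, w[:,2].min() if len(w) else 0)
a2,_=read_camera('side');cv2.imwrite('pics/s2.png',cv2.resize(a2[100:250,180:380,::-1],None,fx=4,fy=4))
```

```text
4.7 [ 0.52080201 -0.31327958  0.11738893] [ 3.13995391 -0.00553613  2.82932336] [ 0.57730522 -0.34058841 -2.04280583] 0.019883108717492683
handle 132 382 173 309
depth 0.13312694
tail in tool x max [0.03671423 0.07702627 0.07895781] handle-ish rear 0.04441549820489281
0.01 1463 [ 0.0197 -0.0006 -0.0296] -0.03829534293985596
0.03 1264 [ 0.038  -0.001  -0.0287] -0.03248325030372258
0.048 653 [ 0.0551 -0.0009 -0.023 ] -0.025985642140446342
0.062 827 [ 0.0701 -0.0008 -0.023 ] -0.026091768869621296
```

View pics/s2.png

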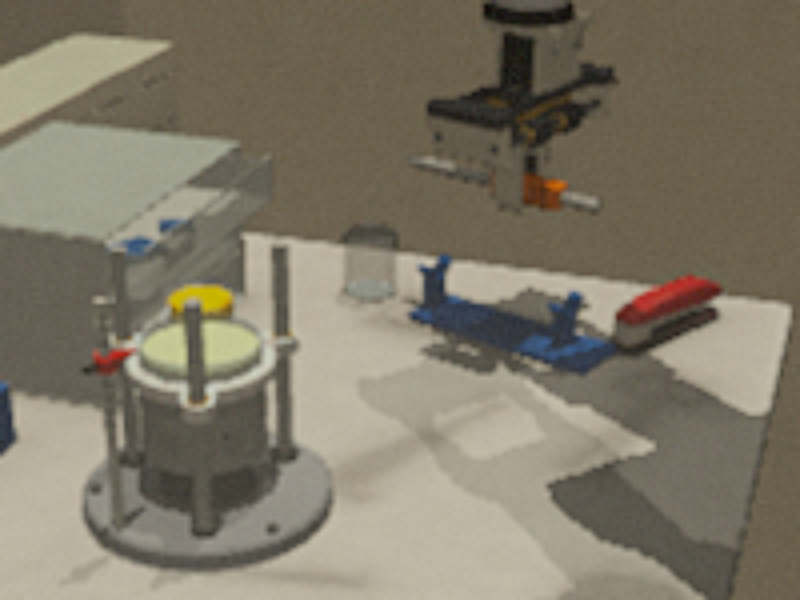

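The side view shows the bar held level, clear of the rest, with the beaker upright. Next I'll check where hole_0 should appear, and plan the carry.

Run:
```python
from h import *
C=cam('side');a=np.load('side0.npz');im=a['im']
ax=np.array([.6601,.0377]);th=np.radians(133.7)
pts=[]
for k in (-1,0,1):
    t=th+k*np.pi/3;pts.append([*(ax+.046*np.array([np.cos(t),np.sin(t)])),.07])
print(proj(C,pts).round(1))
g=im[185:245,195:270,::-1];g=cv2.convertScaleAbs(cv2.resize(g,None,fx=8,fy=8,interpolation=cv2.INTER_CUBIC),alpha=1.8,beta=0)
for p in proj(C,pts): cv2.circle(g,tuple(int(v) for v in ((p-[195,185])*8+4)),4,(0,0,255),-1)
cv2.imwrite('pics/hole.png',g)
plan([(.45,-.17,.12,162),(.42,-.03,.12,152),(.46,.09,.12,140),(.514,.19,.12,133.7),(.514,.19,.052,133.7)])
```

```text
[[220.8 210.4]
 [237.1 211.3]
 [247.6 204.9]]
[11.59, 11.62, 0.41] 0.1
[7.18, 12.39, 0.0] 10
[2.1, 12.47, 0.0] 12
[2.29, 11.13, 0.0] 6.3
[-0.0, -0.0, 6.8] -0.0
```

View pics/hole.png

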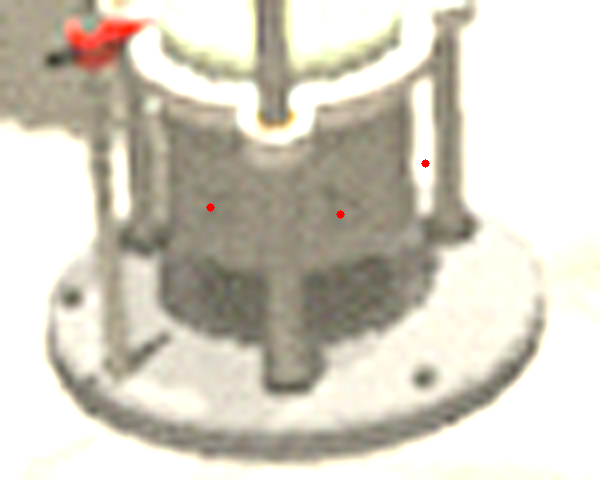

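The enlarged view shows the collar's edges at crop columns 163 and 412, and the front pillar's foot at about (288,380). The predicted holes are within a few mm of the true ones, so I'll check the axis against the side view.

Run:
```python
from h import *
C=cam('side');a=np.load('side0.npz');im=a['im'];d=a['d']
ax=np.array([.6601,.0377])
t=np.linspace(0,2*np.pi,200)
def crop(p): return ((proj(C,p)-[195,185])*8+4).round(0)
c=crop(np.c_[ax[0]+.046*np.cos(t),ax[1]+.046*np.sin(t),0*t+.07]);print('collar cols',c[:,0].min(),c[:,0].max())
c=crop(np.c_[ax[0]+.092*np.cos(t),ax[1]+.092*np.sin(t),0*t+.016]);print('base cols',c[:,0].min(),c[:,0].max(),'rows',c[:,1].min(),c[:,1].max())
print('Lpillar foot',crop([[.6337,.0971,.016],[.6337,.0971,.1]]))
# depth clouds: side & top base annulus circle fit
for n in('side','top'):
    Cn=cam(n);z=np.load(n+'0.npz');P=cloud(Cn,z['d']);m=(P[...,2]>.05)&(P[...,2]<.088)&(np.hypot(P[...,0]-.66,P[...,1]-.038)<.055)
    Q=P[m];print(n,len(Q))
    if len(Q)>30:
        A=np.c_[2*Q[:,:2],np.ones(len(Q))];s=np.linalg.lstsq(A,(Q[:,:2]**2).sum(1),rcond=None)[0];print(s[:2],np.sqrt(s[2]+s[0]**2+s[1]**2))
        if n=='side':
            r=np.hypot(*(Q[:,:2]-ax).T);an=np.degrees(np.arctan2(Q[:,1]-ax[1],Q[:,0]-ax[0]))
            for lo in range(80,200,6):
                k=(an>lo)&(an<lo+6)&(abs(Q[:,2]-.07)<.006)
                if k.sum(): print(lo,k.sum(),np.median(r[k]).round(4),r[k].min().round(4))
```

```text
collar cols 169.0 427.0
base cols 51.0 556.0 rows 166.0 427.0
Lpillar foot [[301. 383.]
 [290. 170.]]
side 321
[0.66048272 0.04218173] 0.04002288410808971
86 3 0.046 0.0433
92 7 0.0445 0.0425
98 2 0.0447 0.0445
116 3 0.0428 0.0428
122 8 0.0435 0.0413
146 3 0.0437 0.0437
152 9 0.0424 0.0306
158 2 0.0429 0.0424
164 3 0.0417 0.0409
170 3 0.0415 0.04
176 2 0.0422 0.042
top 10
```

Call:
send_rows(targets=[{"translation": [11.6,11.6,0.4],"spin": 0,"jaw": 0},{"translation": [11.6,11.6,0.4],"spin": 0,"jaw": 0},{"translation": [11.6,11.6,0.4],"spin": 0,"jaw": 0},{"translation": [11.6,11.6,0.4],"spin": 0,"jaw": 0},{"translation": [11.6,11.6,0.4],"spin": 0,"jaw": 0}])

```text
time: 5.3
tool_pos: [0.4465, -0.1664, 0.1139]
tool_rot: [3.141, -0.002, 2.831]
contact_force: [0.3, -0.1, -1.0]
opening: 0.0195
grip_force: 49.9
```

Call:
send_rows(targets=[{"translation": [7.2,12.4,0],"spin": 10,"jaw": 0},{"translation": [7.2,12.4,0],"spin": 10,"jaw": 0},{"translation": [7.2,12.4,0],"spin": 10,"jaw": 0},{"translation": [7.2,12.4,0],"spin": 10,"jaw": 0},{"translation": [7.2,12.4,0],"spin": 10,"jaw": 0}])

```text
time: 5.8
tool_pos: [0.4186, -0.0284, 0.1141]
tool_rot: [-3.141, 0.002, 2.657]
contact_force: [-0.0, -0.2, -2.0]
opening: 0.0197
grip_force: 49.9
```

Call:
send_rows(targets=[{"translation": [2.1,12.5,0],"spin": 12,"jaw": 0},{"translation": [2.1,12.5,0],"spin": 12,"jaw": 0},{"translation": [2.1,12.5,0],"spin": 12,"jaw": 0},{"translation": [2.1,12.5,0],"spin": 12,"jaw": 0},{"translation": [2.1,12.5,0],"spin": 12,"jaw": 0}])

```text
time: 6.3
tool_pos: [0.4586, 0.0912, 0.1135]
tool_rot: [-3.141, 0.001, 2.445]
contact_force: [-0.9, 0.3, -1.5]
opening: 0.0198
grip_force: 49.9
```

Call:
send_rows(targets=[{"translation": [2.3,11.1,0],"spin": 6.3,"jaw": 0},{"translation": [2.3,11.1,0],"spin": 6.3,"jaw": 0},{"translation": [2.3,11.1,0],"spin": 6.3,"jaw": 0},{"translation": [2.3,11.1,0],"spin": 6.3,"jaw": 0},{"translation": [2.3,11.1,0],"spin": 6.3,"jaw": 0}])

```text
time: 6.8
tool_pos: [0.5108, 0.19, 0.1132]
tool_rot: [-3.14, -0.0, 2.334]
contact_force: [-0.3, -0.4, -1.6]
opening: 0.02
grip_force: 49.9
```

Call:
send_rows(targets=[{"translation": [0,0,4],"spin": 0,"jaw": 0},{"translation": [0,0,6.8],"spin": 0,"jaw": 0},{"translation": [0,0,6.8],"spin": 0,"jaw": 0},{"translation": [0,0,6.8],"spin": 0,"jaw": 0},{"translation": [0,0,6.8],"spin": 0,"jaw": 0}])

```text
time: 7.3
tool_pos: [0.5122, 0.1913, 0.0474]
tool_rot: [3.139, 0.002, 2.334]
contact_force: [0.3, -1.0, -2.0]
opening: 0.02
grip_force: 49.9
```

Run:
```python
from h import *
s=monitor.observe();p=s['tool_pos'];R=Ro.from_euler('xyz',s['tool_rot']).as_matrix()
tip=p+R@[-.121,0,-.0183];mid=p+R@[-.06,0,-.0183];print(p,s['tool_rot'],tip)
out=[]
for n,f in(('side',8),('top',8)):
    C=cam(n);im,d=read_camera(n);np.savez(n+'3.npz',im=im,d=d)
    c=proj(C,[.635,.07,.08])[0].astype(int);x0,y0=c-[25,30]
    g=cv2.convertScaleAbs(cv2.resize(im[y0:y0+70,x0-0:x0+50,::-1],None,fx=8,fy=8,interpolation=cv2.INTER_CUBIC),alpha=1.4)
    for q in(tip,mid): cv2.circle(g,tuple(int(v) for v in((proj(C,q)[0]-[x0,y0])*8+4)),3,(0,0,255),-1)
    ax=np.array([.6601,.0377]);
    for k,(r,a,z) in enumerate([(.066,113.8,.19),(.066,233.8,.19),(.066,-6.2,.19),(.066,113.8,.016),(.046,133.7,.07)]):
        q=[ax[0]+r*np.cos(np.radians(a)),ax[1]+r*np.sin(np.radians(a)),z];cv2.circle(g,tuple(int(v) for v in((proj(C,q)[0]-[x0,y0])*8+4)),3,(0,255,0),-1)
    out.append(g)
    print(n,x0,y0)
cv2.imwrite('pics/pre.png',np.hstack(out))
```

```text
[0.51223083 0.19134897 0.04743591] [3.13932347e+00 1.63291759e-03 2.33409866e+00] [0.59582873 0.10391257 0.06593342]
side 209 177
top 215 149
```

View pics/pre.png

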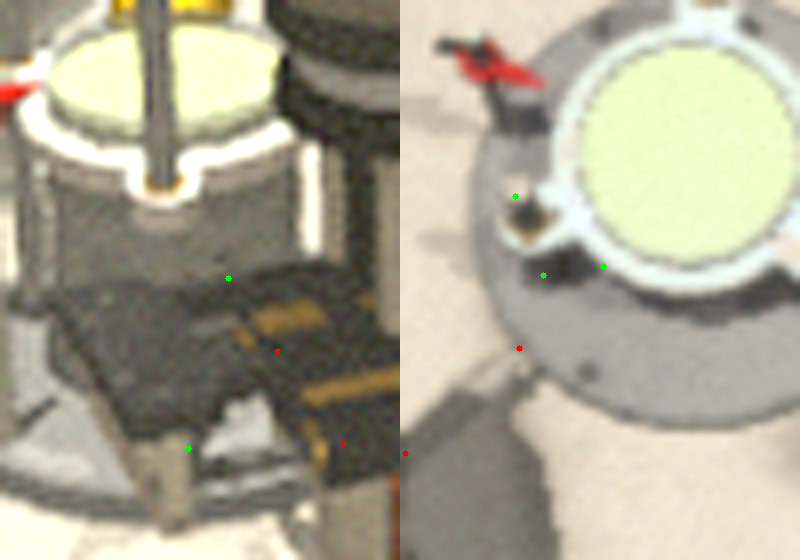

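The left panel (side) shows the gripper hiding the bar. The right panel (top) shows the bar's tip at about (530,352), within roughly 3 mm of the predicted (519,348) and in line with the hole. One cross-check of the axis from the dish's circle, then I'll insert.

Run:
```python
from h import *
for n in('top0','top3'):
    a=np.load(n+'.npz');im=a['im'];C=cam('top');hsv=cv2.cvtColor(im,cv2.COLOR_RGB2HSV)
    q=np.zeros(hsv.shape[:2],bool);q[135:215,210:295]=1
    m=q&(hsv[...,0]>28)&(hsv[...,0]<50)&(hsv[...,1]>45)&(hsv[...,2]>140)
    v,u=np.nonzero(m);print(len(u),np.c_[u,v].mean(0),plane(C,[np.c_[u,v].mean(0)],.128)[0])
E=np.array([.6603,.038])
def pose(r,a,z=.0518):
    t=np.radians(a);return (E[0]+r*np.cos(t),E[1]+r*np.sin(t),z,a)
plan([pose(.190,133.7),pose(.165,133.7),pose(.147,133.7)])
```

```text
530 [250.59433962 167.44150943] [0.66297303 0.03672328 0.128     ]
530 [250.59056604 167.42830189] [0.66301383 0.03673523 0.128     ]
[-2.36, 0.09, -0.45] 0.1
[-2.5, 0.0, 0.0] -0.0
[-1.8, -0.0, -0.0] -0.0
```

Call:
send_rows(targets=[{"translation": [-1.5,0.2,-0.45],"spin": 0,"jaw": 0},{"translation": [-2.5,0.2,-0.45],"spin": 0,"jaw": 0},{"translation": [-2.5,0.2,-0.45],"spin": 0,"jaw": 0},{"translation": [-2.5,0.2,-0.45],"spin": 0,"jaw": 0},{"translation": [-2.5,0.2,-0.45],"spin": 0,"jaw": 0}])

```text
time: 7.9
tool_pos: [0.5295, 0.1752, 0.05]
tool_rot: [-3.141, -0.0, 2.335]
contact_force: [-0.9, 0.1, -1.9]
opening: 0.0197
grip_force: 49.9
```

Call:
send_rows(targets=[{"translation": [-0.6,0,0],"spin": 0,"jaw": 0},{"translation": [-1.2,0,0],"spin": 0,"jaw": 0},{"translation": [-1.8,0,0],"spin": 0,"jaw": 0},{"translation": [-2.5,0,0],"spin": 0,"jaw": 0},{"translation": [-2.5,0,0],"spin": 0,"jaw": 0}])

```text
time: 8.4
tool_pos: [0.548, 0.1564, 0.0502]
tool_rot: [3.141, 0.001, 2.334]
contact_force: [0.1, -0.2, -1.6]
opening: 0.02
grip_force: 49.9
```

Call:
send_rows(targets=[{"translation": [-0.3,0,0],"spin": 0,"jaw": 0},{"translation": [-0.5,0,0],"spin": 0,"jaw": 0},{"translation": [-0.7,0,0],"spin": 0,"jaw": 0},{"translation": [-0.7,0,0],"spin": 0,"jaw": 0},{"translation": [-0.7,0,0],"spin": 0,"jaw": 0}])

```text
time: 8.9
tool_pos: [0.5518, 0.152, 0.0501]
tool_rot: [-3.141, -0.0, 2.335]
contact_force: [0.1, -0.7, -2.2]
opening: 0.0199
grip_force: 49.9
```

Call:
send_rows(targets=[{"translation": [-0.3,0,-0.1],"spin": 0,"jaw": 0},{"translation": [-0.6,0,-0.1],"spin": 0,"jaw": 0},{"translation": [-0.9,0,-0.1],"spin": 0,"jaw": 0},{"translation": [-1.2,0,-0.1],"spin": 0,"jaw": 0},{"translation": [-1.2,0,-0.1],"spin": 0,"jaw": 0}])

```text
time: 9.4
tool_pos: [0.5598, 0.1427, 0.0508]
tool_rot: [-3.14, -0.001, 2.334]
contact_force: [-2.8, -3.1, -2.2]
opening: 0.0197
grip_force: 50.0
```

```bash
cat >> h.py <<'E'
E0=np.array([.662,.0375])
def pose(r,a,z=.0515):
    t=np.radians(a);return (E0[0]+r*np.cos(t),E0[1]+r*np.sin(t),z,a)
def st():
    s=monitor.observe();p=s['tool_pos'];v=p[:2]-E0;print('t',s['time'],'p',p.round(4),'yaw',np.degrees(s['tool_rot'][2]).round(2),'r',np.hypot(*v).round(4),'ang',(np.degrees(np.arctan2(v[1],v[0]))%360).round(2),'F',s['contact_force'].round(1),'T',s['torque'].round(2))
E
python3 - <<'E'
from h import *
st()
plan([pose(.147,a) for a in (139,144)])
plan([pose(.147,a) for a in (149,154,159,164,169)],np.array(pose(.147,144)[:3]),144)
plan([pose(.147,a) for a in (147,150,153,156,159)],np.array(pose(.147,144)[:3]),144) 
t=[]
p0=np.array(pose(.147,144)[:3]);R=Ro.from_euler('xyz',[np.pi,0,np.radians(144)]).as_matrix()
for k in range(1,6): print((R.T@(np.array(pose(.147,144+4*k)[:3])-p0)*100).round(2),-4*k)
E
```

```text
t 9.4 p [0.5598 0.1427 0.0508] yaw 133.74 r 0.1467 ang 134.19 F [-2.8 -3.1 -2.2] T [-0.45  0.5  -0.42]
[-0.03, -1.23, -0.07] -5.3
[-0.06, -1.28, -0.0] -5
[-0.06, -1.28, -0.0] -5
[-0.06, -1.28, -0.0] -5
[-0.06, -1.28, -0.0] -5
[-0.06, -1.28, -0.0] -5
[-0.06, -1.28, -0.0] -5
[-0.02, -0.77, -0.0] -3
[-0.02, -0.77, -0.0] -3
[-0.02, -0.77, -0.0] -3
[-0.02, -0.77, -0.0] -3
[-0.02, -0.77, -0.0] -3
[-0.04 -1.03 -0.  ] -4
[-0.14 -2.05 -0.  ] -8
[-0.32 -3.06 -0.  ] -12
[-0.57 -4.05 -0.  ] -16
[-0.89 -5.03 -0.  ] -20
```

Call:
send_rows(targets=[{"translation": [-0.04,-1.03,-0.05],"spin": -4,"jaw": 0},{"translation": [-0.14,-2.05,-0.05],"spin": -8,"jaw": 0},{"translation": [-0.32,-3.06,-0.05],"spin": -12,"jaw": 0},{"translation": [-0.57,-4.05,-0.05],"spin": -16,"jaw": 0},{"translation": [-0.89,-5.03,-0.05],"spin": -20,"jaw": 0}])

```text
time: 9.9
tool_pos: [0.5313, 0.1033, 0.0522]
tool_rot: [3.139, 0.003, 2.689]
contact_force: [1.9, 6.7, -2.6]
opening: 0.0198
grip_force: 50.1
```

```bash
python3 -c "
from h import *
st();im,d=read_camera('top');C=cam('top');np.savez('top4.npz',im=im,d=d)"
```

```text
t 9.9 p [0.5313 0.1033 0.0522] yaw 154.07 r 0.1464 ang 153.27 F [ 1.9  6.7 -2.6] T [ 1.27 -0.31  0.71]
```

Call:
send_rows(targets=[{"translation": [-0.04,-1.03,0],"spin": -4,"jaw": 0},{"translation": [-0.14,-2.05,0],"spin": -8,"jaw": 0},{"translation": [-0.32,-3.06,0],"spin": -12,"jaw": 0},{"translation": [-0.57,-4.05,0],"spin": -16,"jaw": 0},{"translation": [-0.89,-5.03,0],"spin": -20,"jaw": 0}])

```text
time: 10.45
tool_pos: [0.5167, 0.0541, 0.0521]
tool_rot: [3.14, 0.002, 3.037]
contact_force: [-0.2, 6.7, -2.0]
opening: 0.0195
grip_force: 50.1
```

Call:
send_rows(targets=[{"translation": [-0.04,-1.03,0],"spin": -4,"jaw": 0},{"translation": [-0.14,-2.05,0],"spin": -8,"jaw": 0},{"translation": [-0.32,-3.06,0],"spin": -12,"jaw": 0},{"translation": [-0.57,-4.05,0],"spin": -16,"jaw": 0},{"translation": [-0.89,-5.03,0],"spin": -20,"jaw": 0}])

```text
time: 10.95
tool_pos: [0.5196, 0.003, 0.052]
tool_rot: [3.141, 0.001, -2.897]
contact_force: [-1.1, 7.6, -0.6]
opening: 0.0198
grip_force: 50.1
```

```bash
python3 -c "
from h import *
st();plan([pose(.147,213)])"
```

```text
t 10.95 p [0.5196 0.003  0.052 ] yaw -165.99 r 0.1465 ang 193.62 F [-1.1  7.6 -0.6] T [ 1.18 -0.01  0.67]
[-0.75, -4.88, 0.05] -19.0
```

Call:
send_rows(targets=[{"translation": [-0.04,-1.03,0],"spin": -4,"jaw": 0},{"translation": [-0.14,-2.05,0],"spin": -8,"jaw": 0},{"translation": [-0.32,-3.06,0],"spin": -12,"jaw": 0},{"translation": [-0.57,-4.05,0],"spin": -16,"jaw": 0},{"translation": [-0.89,-5.03,0],"spin": -20,"jaw": 0}])

```text
time: 11.45
tool_pos: [0.5397, -0.0438, 0.0518]
tool_rot: [3.14, -0.0, -2.548]
contact_force: [-3.7, 6.3, 0.2]
opening: 0.0196
grip_force: 50.1
```

Call:
send_rows(targets=[{"translation": [-0.02,-0.5,0],"spin": -2,"jaw": 0},{"translation": [-0.04,-1.03,0],"spin": -4,"jaw": 0},{"translation": [-0.04,-1.03,0],"spin": -4,"jaw": 0},{"translation": [-0.04,-1.03,0],"spin": -4,"jaw": 0},{"translation": [-0.04,-1.03,0],"spin": -4,"jaw": 0}])

```text
time: 11.95
tool_pos: [0.5459, -0.0523, 0.0519]
tool_rot: [3.141, -0.0, -2.482]
contact_force: [-3.7, 2.8, 1.3]
opening: 0.0196
grip_force: 50.0
```

```bash
cat >> h.py <<'E'
def height(tag):
    """platform rise and pointer tip in the side view"""
    C=cam('side');im,d=read_camera('side');np.savez(f'side_{tag}.npz',im=im,d=d)
    return C,im,d
E
python3 - <<'E'
from h import *
st();C,im,d=height('a')
a=np.load('side0.npz')['im']
out=[cv2.resize(g[170:225,195:257,::-1],None,fx=6,fy=6,interpolation=cv2.INTER_CUBIC) for g in(a,im)]
cv2.imwrite('pics/h.png',cv2.convertScaleAbs(np.hstack(out),alpha=.85))
def crop(p): return ((proj(C,p)-[195,170])*6+3).round(0)
p=E0+.084*np.array([np.cos(np.radians(68.8)),np.sin(np.radians(68.8))])
tp=E0+.062*np.array([np.cos(np.radians(68.8)),np.sin(np.radians(68.8))])
ed=E0+.053*np.array([np.cos(np.radians(68.8)),np.sin(np.radians(68.8))])
print('tip .14/.147',crop([[*tp,.14],[*tp,.147]]).tolist(),'post',crop([[*p,.145]]).tolist(),'edge .117,.127,.13',crop([[*ed,z] for z in(.117,.127,.13)]).tolist())
E
```

```text
t 11.95 p [ 0.5459 -0.0523  0.0519] yaw -142.18 r 0.1467 ang 217.73 F [-3.7  2.8  1.3] T [0.77 0.29 0.45]
tip .14/.147 [[111.0, 118.0], [110.0, 104.0]] post [[72.0, 124.0]] edge .117,.127,.13 [[130.0, 157.0], [129.0, 137.0], [128.0, 131.0]]
```

View pics/h.png

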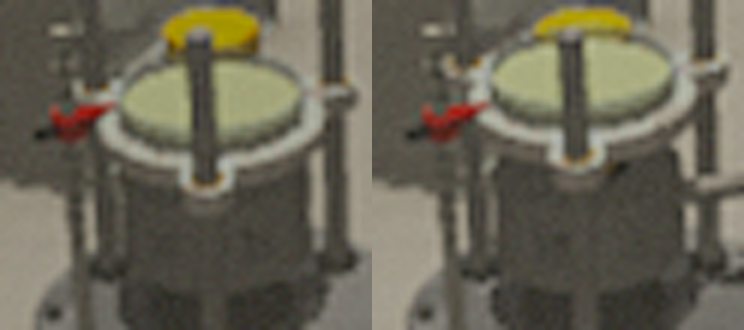

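The two panels show the platform before and now. The lug moved from (205,185) to (204,160), a rise of about 12.5 mm, and the pointer's tip is at (115,104). I'll measure both heights numerically.

Run:
```python
from h import *
read_camera('top')
im,d=read_camera('top');np.savez('top_a.npz',im=im,d=d)
u0=np.array([np.cos(np.radians(68.8)),np.sin(np.radians(68.8))])
for n,f in(('side','side0'),('side','side_a'),('top','top0'),('top','top_a')):
    a=np.load(f+'.npz');im,d=a['im'],a['d'];C=cam(n);P=cloud(C,d);hsv=cv2.cvtColor(im,cv2.COLOR_RGB2HSV).astype(int);H,S,V=hsv[...,0],hsv[...,1],hsv[...,2]
    box=(abs(P[...,0]-.66)<.12)&(abs(P[...,1]-.05)<.12)&(P[...,2]>.09)&(P[...,2]<.2)
    g=box&(H>28)&(H<50)&(S>40)&(V>90);v,u=np.nonzero(g)
    r=box&((H<8)|(H>172))&(S>120)&(P[...,1]>.07)
    rho=np.hypot(P[...,0]-E0[0],P[...,1]-E0[1]);w=box&(S<60)&(V>140)&(rho>.044)&(rho<.054)
    print(f,'dish',len(u),np.c_[u,v].mean(0).round(2),'z',np.median(P[g][:,2]).round(4),'rim',w.sum(),np.median(P[w][:,2]).round(4))
    v,u=np.nonzero(r);Q=P[r];o=np.argsort((Q[:,:2]-E0)@u0)
    print('  red',[(int(u[i]),int(v[i]),*Q[i].round(4).tolist(),S[v[i],u[i]].item()) for i in o[:9]])
```

```text
side0 dish 275 [229.72 186.54] z 0.125 rim 100 0.1165
  red [(212, 188, 0.6856, 0.0985, 0.1447, 149), (211, 188, 0.6853, 0.1041, 0.1473, 235), (209, 188, 0.6908, 0.1051, 0.1468, 222), (210, 188, 0.6867, 0.107, 0.1484, 242), (210, 189, 0.6852, 0.11, 0.1471, 202), (208, 188, 0.6916, 0.1089, 0.1484, 227), (209, 189, 0.6865, 0.1129, 0.1482, 192), (208, 189, 0.6892, 0.1133, 0.1479, 202), (209, 191, 0.6857, 0.1151, 0.1435, 142)]
side_a dish 284 [229.54 182.74] z 0.1374 rim 114 0.1291
  red [(212, 188, 0.6852, 0.0992, 0.1451, 147), (211, 188, 0.6859, 0.1031, 0.1468, 221), (211, 189, 0.6845, 0.106, 0.1454, 146), (210, 188, 0.6876, 0.1054, 0.1475, 209), (210, 189, 0.6866, 0.1074, 0.1457, 204), (209, 188, 0.6879, 0.1101, 0.1496, 223), (208, 188, 0.6915, 0.1091, 0.1486, 225), (209, 189, 0.6858, 0.1139, 0.1488, 191), (209, 190, 0.686, 0.114, 0.1459, 145)]
top0 dish 551 [250.75 167.5 ] z 0.1257 rim 223 0.1172
  red [(231, 159, 0.685, 0.0957, 0.1446, 139), (231, 158, 0.6882, 0.0958, 0.144, 132), (230, 158, 0.6866, 0.0983, 0.1514, 178), (230, 159, 0.6855, 0.0989, 0.1421, 127), (229, 158, 0.6882, 0.1018, 0.1442, 192), (229, 157, 0.6914, 0.1019, 0.1434, 160), (228, 158, 0.6881, 0.1048, 0.1444, 190), (228, 157, 0.6898, 0.1044, 0.1502, 175), (227, 158, 0.6867, 0.1074, 0.1503, 172)]
top_a dish 564 [250.52 166.74] z 0.1383 rim 200 0.1301
  red [(232, 159, 0.685, 0.0927, 0.1449, 125), (231, 159, 0.6854, 0.0958, 0.1428, 138), (231, 158, 0.6882, 0.0958, 0.1441, 132), (230, 159, 0.685, 0.0987, 0.1445, 136), (230, 158, 0.6878, 0.0987, 0.1457, 175), (229, 158, 0.6895, 0.1022, 0.1381, 186), (229, 157, 0.6909, 0.1018, 0.1458, 159), (228, 158, 0.6864, 0.1043, 0.1521, 176), (228, 157, 0.6898, 0.1044, 0.1505, 172)]
```

Depth shows the platform at about 129.7 mm and the pointer's tip at about 144.5 mm, so roughly 1.5 rad more. Now I'll move the bar to the next hole.

Run:
```python
from h import *
plan([pose(.147,214.5,.0517),pose(.21,214.5,.0517),pose(.21,191,.0517),pose(.21,168,.0517),pose(.21,146.5,.0517),pose(.168,146.5,.0517),pose(.147,146.5,.0517)])
```

```text
[-0.0, 0.84, 0.01] 3.3
[6.3, -0.0, -0.0] -0.0
[-1.74, 8.37, 0.0] 23.5
[-1.67, 8.21, 0.0] 23
[-1.46, 7.7, 0.0] 21.5
[-4.2, -0.0, 0.0] -0.0
[-2.1, -0.0, 0.0] -0.0
```

Call:
send_rows(targets=[{"translation": [0,0.8,0],"spin": 3.3,"jaw": 0},{"translation": [1,0.8,0],"spin": 3.3,"jaw": 0},{"translation": [2.5,0.8,0],"spin": 3.3,"jaw": 0},{"translation": [5.5,0.8,0],"spin": 3.3,"jaw": 0},{"translation": [6.3,0.8,0],"spin": 3.3,"jaw": 0}])

```text
time: 12.6
tool_pos: [0.4898, -0.0868, 0.0517]
tool_rot: [-3.141, -0.001, -2.54]
contact_force: [0.2, -0.3, -1.6]
opening: 0.0195
grip_force: 49.9
```

Call:
send_rows(targets=[{"translation": [0,0,0],"spin": 0,"jaw": 0},{"translation": [0,2.8,0],"spin": 7.8,"jaw": 0},{"translation": [-0.5,5.6,0],"spin": 15.6,"jaw": 0},{"translation": [-1.7,8.4,0],"spin": 23.5,"jaw": 0},{"translation": [-1.7,8.4,0],"spin": 23.5,"jaw": 0}])

```text
time: 13.1
tool_pos: [0.4575, -0.0036, 0.0519]
tool_rot: [3.141, 0.0, -2.951]
contact_force: [0.4, 0.0, -2.4]
opening: 0.0195
grip_force: 49.9
```

Call:
send_rows(targets=[{"translation": [0,2.8,0],"spin": 7.8,"jaw": 0},{"translation": [-0.5,5.6,0],"spin": 15.6,"jaw": 0},{"translation": [-1.7,8.2,0],"spin": 23,"jaw": 0},{"translation": [-1.7,8.2,0],"spin": 23,"jaw": 0},{"translation": [-1.7,8.2,0],"spin": 23,"jaw": 0}])

```text
time: 13.6
tool_pos: [0.4598, 0.0776, 0.0518]
tool_rot: [-3.142, 0.001, 2.937]
contact_force: [0.1, -2.3, -1.9]
opening: 0.0195
grip_force: 49.9
```

Call:
send_rows(targets=[{"translation": [0,2.8,0],"spin": 7.8,"jaw": 0},{"translation": [-0.5,5.6,0],"spin": 15.6,"jaw": 0},{"translation": [-1.5,7.7,0],"spin": 21.5,"jaw": 0},{"translation": [-1.5,7.7,0],"spin": 21.5,"jaw": 0},{"translation": [-1.5,7.7,0],"spin": 21.5,"jaw": 0}])

```text
time: 14.1
tool_pos: [0.4896, 0.1488, 0.0514]
tool_rot: [-3.141, -0.0, 2.56]
contact_force: [-0.5, -0.4, -2.0]
opening: 0.0191
grip_force: 49.9
```

Run:
```python
from h import *
st();plan([pose(.168,146.5,.0517),pose(.147,146.5,.0517)])
C=cam('side');zs=[];zr=[]
for i in range(12):
    im,d=read_camera('side');P=cloud(C,d);hsv=cv2.cvtColor(im,cv2.COLOR_RGB2HSV).astype(int);H,S,V=hsv[...,0],hsv[...,1],hsv[...,2]
    rho=np.hypot(P[...,0]-E0[0],P[...,1]-E0[1]);zs.append(np.median(P[(P[...,2]>.1)&(P[...,2]<.16)&(S<60)&(V>140)&(rho>.044)&(rho<.054)][:,2]))
    zr.append([P[188,c] for c in(213,212,211,210)]+[P[187,212],P[189,212]])
print(np.mean(zs),np.std(zs)); print(np.mean(zr,0).round(4),np.std(np.array(zr)[...,2],0).round(4))
```

```text
t 14.1 p [0.4896 0.1488 0.0514] yaw 146.66 r 0.2052 ang 147.14 F [-0.5 -0.4 -2. ] T [ 0.08 -0.14 -0.05]
[-3.72, 0.22, -0.03] 0.2
[-2.1, -0.0, 0.0] -0.0
0.12903420219195003 5.838404695523242e-05
[[0.6839 0.096  0.1438]
 [0.6852 0.099  0.145 ]
 [0.6863 0.1025 0.1464]
 [0.6882 0.1043 0.1469]
 [0.7052 0.0639 0.1288]
 [0.6843 0.101  0.1431]] [0.0006 0.0005 0.0008 0.0006 0.0008 0.0008]
```

Call:
send_rows(targets=[{"translation": [-1.5,0.2,0],"spin": 0,"jaw": 0},{"translation": [-2.5,0.2,0],"spin": 0,"jaw": 0},{"translation": [-3.2,0.2,0],"spin": 0,"jaw": 0},{"translation": [-3.7,0.2,0],"spin": 0,"jaw": 0},{"translation": [-4.2,0.2,0],"spin": 0,"jaw": 0}])

```text
time: 15.2
tool_pos: [0.5257, 0.1279, 0.0516]
tool_rot: [-3.141, -0.0, 2.557]
contact_force: [-0.1, 0.2, -2.4]
opening: 0.0199
grip_force: 49.9
```

Call:
send_rows(targets=[{"translation": [-0.5,0,0],"spin": 0,"jaw": 0},{"translation": [-1,0,0],"spin": 0,"jaw": 0},{"translation": [-1.6,0,0],"spin": 0,"jaw": 0},{"translation": [-1.6,0,0],"spin": 0,"jaw": 0},{"translation": [-1.6,0,0],"spin": 0,"jaw": 0}])

```text
time: 15.7
tool_pos: [0.5391, 0.1187, 0.0516]
tool_rot: [-3.141, 0.0, 2.556]
contact_force: [-0.2, -4.7, -2.5]
opening: 0.0191
grip_force: 50.0
```

```bash
python3 -c "
from h import *
st()"
```

```text
t 15.7 p [0.5391 0.1187 0.0516] yaw 146.45 r 0.1473 ang 146.54 F [-0.2 -4.7 -2.5] T [-0.6  -0.05 -0.4 ]
```

Inserted 20 mm. I'll sweep to 217°.

Call:
send_rows(targets=[{"translation": [-0.04,-1.03,0],"spin": -4,"jaw": 0},{"translation": [-0.14,-2.05,0],"spin": -8,"jaw": 0},{"translation": [-0.32,-3.06,0],"spin": -12,"jaw": 0},{"translation": [-0.57,-4.05,0],"spin": -16,"jaw": 0},{"translation": [-0.89,-5.03,0],"spin": -20,"jaw": 0}])

```text
time: 16.2
tool_pos: [0.5185, 0.0738, 0.0519]
tool_rot: [3.14, 0.0, 2.911]
contact_force: [-0.2, 6.3, -0.9]
opening: 0.0196
grip_force: 50.1
```

Call:
send_rows(targets=[{"translation": [-0.04,-1.03,0],"spin": -4,"jaw": 0},{"translation": [-0.14,-2.05,0],"spin": -8,"jaw": 0},{"translation": [-0.32,-3.06,0],"spin": -12,"jaw": 0},{"translation": [-0.57,-4.05,0],"spin": -16,"jaw": 0},{"translation": [-0.89,-5.03,0],"spin": -20,"jaw": 0}])

```text
time: 16.7
tool_pos: [0.5145, 0.0229, 0.0517]
tool_rot: [3.14, -0.001, -3.023]
contact_force: [-3.4, 5.7, 0.1]
opening: 0.0197
grip_force: 50.1
```

Call:
send_rows(targets=[{"translation": [-0.04,-1.03,0],"spin": -4,"jaw": 0},{"translation": [-0.14,-2.05,0],"spin": -8,"jaw": 0},{"translation": [-0.32,-3.06,0],"spin": -12,"jaw": 0},{"translation": [-0.57,-4.05,0],"spin": -16,"jaw": 0},{"translation": [-0.89,-5.03,0],"spin": -20,"jaw": 0}])

```text
time: 17.2
tool_pos: [0.5282, -0.0262, 0.0514]
tool_rot: [3.138, -0.003, -2.674]
contact_force: [-5.4, 4.9, 0.1]
opening: 0.0198
grip_force: 50.1
```

Call:
send_rows(targets=[{"translation": [-0.04,-1.03,0],"spin": -4,"jaw": 0},{"translation": [-0.14,-2.05,0],"spin": -8,"jaw": 0},{"translation": [-0.25,-2.7,0],"spin": -10.5,"jaw": 0},{"translation": [-0.25,-2.7,0],"spin": -10.5,"jaw": 0},{"translation": [-0.25,-2.7,0],"spin": -10.5,"jaw": 0}])

```text
time: 17.7
tool_pos: [0.5427, -0.0496, 0.0512]
tool_rot: [3.139, -0.002, -2.494]
contact_force: [-4.7, 2.5, -1.0]
opening: 0.0197
grip_force: 50.0
```

```bash
cat >> h.py <<'E'
def rim(n=6):
    C=cam('side');zs=[]
    for i in range(n):
        im,d=read_camera('side');P=cloud(C,d);hsv=cv2.cvtColor(im,cv2.COLOR_RGB2HSV).astype(int);S,V=hsv[...,1],hsv[...,2]
        rho=np.hypot(P[...,0]-E0[0],P[...,1]-E0[1]);zs.append(np.median(P[(P[...,2]>.1)&(P[...,2]<.16)&(S<60)&(V>140)&(rho>.044)&(rho<.054)][:,2]))
    print('rim',np.mean(zs)+.0005)
E
python3 -c "
from h import *
st();rim()
plan([pose(.147,214,.0517),pose(.21,214,.0517)])"
```

```text
t 17.7 p [ 0.5427 -0.0496  0.0512] yaw -142.91 r 0.1477 ang 216.13 F [-4.7  2.5 -1. ] T [0.46 0.63 0.39]
rim 0.13941210701837087
[-0.08, 0.54, -0.04] 3.1
[6.3, -0.0, -0.0] 0
```

Call:
send_rows(targets=[{"translation": [0,0.6,0],"spin": 3.1,"jaw": 0},{"translation": [1,0.6,0],"spin": 3.1,"jaw": 0},{"translation": [2.5,0.6,0],"spin": 3.1,"jaw": 0},{"translation": [5.5,0.6,0],"spin": 3.1,"jaw": 0},{"translation": [6.3,0.6,0],"spin": 3.1,"jaw": 0}])

```text
time: 18.5
tool_pos: [0.4887, -0.0843, 0.0518]
tool_rot: [3.141, -0.001, -2.55]
contact_force: [-0.4, -0.6, -1.9]
opening: 0.0199
grip_force: 49.9
```

Call:
send_rows(targets=[{"translation": [0,0,0],"spin": 0,"jaw": 0},{"translation": [0,2.8,0],"spin": 7.8,"jaw": 0},{"translation": [-0.5,5.6,0],"spin": 15.6,"jaw": 0},{"translation": [-1.7,8.4,0],"spin": 23.5,"jaw": 0},{"translation": [-1.7,8.4,0],"spin": 23.5,"jaw": 0}])

```text
time: 19.0
tool_pos: [0.4574, -0.0014, 0.0519]
tool_rot: [3.141, 0.0, -2.961]
contact_force: [-0.2, -0.7, -1.6]
opening: 0.0199
grip_force: 49.9
```

Call:
send_rows(targets=[{"translation": [0,2.8,0],"spin": 7.8,"jaw": 0},{"translation": [-0.5,5.6,0],"spin": 15.6,"jaw": 0},{"translation": [-1.7,8.4,0],"spin": 23.5,"jaw": 0},{"translation": [-1.7,8.4,0],"spin": 23.5,"jaw": 0},{"translation": [-1.7,8.4,0],"spin": 23.5,"jaw": 0}])

```text
time: 19.5
tool_pos: [0.4602, 0.0817, 0.0518]
tool_rot: [3.141, 0.001, 2.918]
contact_force: [-0.9, -0.2, -2.3]
opening: 0.0195
grip_force: 49.9
```

Call:
send_rows(targets=[{"translation": [0,2.8,0],"spin": 7.8,"jaw": 0},{"translation": [-0.5,5.6,0],"spin": 15.6,"jaw": 0},{"translation": [-1.7,8.4,0],"spin": 23.5,"jaw": 0},{"translation": [-1.7,8.4,0],"spin": 23.5,"jaw": 0},{"translation": [-1.7,8.4,0],"spin": 23.5,"jaw": 0}])

```text
time: 20.0
tool_pos: [0.495, 0.1586, 0.0514]
tool_rot: [-3.141, -0.0, 2.506]
contact_force: [0.7, -0.6, -2.1]
opening: 0.0195
grip_force: 49.9
```

Run:
```python
from h import *
st();rim(4);plan([pose(.21,142.5,.0517),pose(.163,142.5,.0517),pose(.147,142.5,.0517)])
```

```text
t 20.0 p [0.495  0.1586 0.0514] yaw 143.59 r 0.2063 ang 144.06 F [ 0.7 -0.6 -2.1] T [ 0.01 -0.11 -0.03]
rim 0.1394017324374961
[0.35, 0.64, -0.01] 0.9
[-4.7, 0.0, 0.0] -0.0
[-1.6, -0.0, -0.0] -0.0
```

Call:
send_rows(targets=[{"translation": [-1.5,0.6,0],"spin": 1,"jaw": 0},{"translation": [-2.5,0.6,0],"spin": 1,"jaw": 0},{"translation": [-3.2,0.6,0],"spin": 1,"jaw": 0},{"translation": [-3.8,0.6,0],"spin": 1,"jaw": 0},{"translation": [-4.3,0.6,0],"spin": 1,"jaw": 0}])

```text
time: 20.7
tool_pos: [0.533, 0.1378, 0.0516]
tool_rot: [-3.141, -0.0, 2.485]
contact_force: [0.7, 0.1, -1.3]
opening: 0.0198
grip_force: 49.9
```

Call:
send_rows(targets=[{"translation": [-0.5,0,0],"spin": 0,"jaw": 0},{"translation": [-1,0,0],"spin": 0,"jaw": 0},{"translation": [-1.6,0,0],"spin": 0,"jaw": 0},{"translation": [-1.6,0,0],"spin": 0,"jaw": 0},{"translation": [-1.6,0,0],"spin": 0,"jaw": 0}])

```text
time: 21.2
tool_pos: [0.5454, 0.1274, 0.0513]
tool_rot: [-3.14, 0.0, 2.484]
contact_force: [-2.0, -6.2, -3.6]
opening: 0.0196
grip_force: 50.1
```

```bash
python3 -c "
from h import *
st()"
```

```text
t 21.2 p [0.5454 0.1274 0.0513] yaw 142.34 r 0.1472 ang 142.35 F [-2.  -6.2 -3.6] T [-0.82  0.18 -0.54]
```

Call:
send_rows(targets=[{"translation": [-0.04,-1.03,0],"spin": -4,"jaw": 0},{"translation": [-0.14,-2.05,0],"spin": -8,"jaw": 0},{"translation": [-0.32,-3.06,0],"spin": -12,"jaw": 0},{"translation": [-0.57,-4.05,0],"spin": -16,"jaw": 0},{"translation": [-0.89,-5.03,0],"spin": -20,"jaw": 0}])

```text
time: 21.7
tool_pos: [0.5222, 0.0843, 0.0519]
tool_rot: [3.14, 0.001, 2.839]
contact_force: [0.2, 6.3, -2.5]
opening: 0.0192
grip_force: 50.1
```

Call:
send_rows(targets=[{"translation": [-0.04,-1.03,0],"spin": -4,"jaw": 0},{"translation": [-0.14,-2.05,0],"spin": -8,"jaw": 0},{"translation": [-0.32,-3.06,0],"spin": -12,"jaw": 0},{"translation": [-0.43,-3.6,0],"spin": -14,"jaw": 0},{"translation": [-0.43,-3.6,0],"spin": -14,"jaw": 0}])

```text
time: 22.2
tool_pos: [0.515, 0.0482, 0.0518]
tool_rot: [3.141, -0.0, 3.081]
contact_force: [-2.5, 6.1, -1.9]
opening: 0.0202
grip_force: 50.0
```

Run:
```python
from h import *
st();rim(4)
C=cam('top');zr=[];zs=[]
for i in range(14):
    im,d=read_camera('top');P=cloud(C,d);hsv=cv2.cvtColor(im,cv2.COLOR_RGB2HSV).astype(int);S,V=hsv[...,1],hsv[...,2]
    rho=np.hypot(P[...,0]-E0[0],P[...,1]-E0[1]);zs.append(np.median(P[(P[...,2]>.1)&(P[...,2]<.16)&(S<60)&(V>140)&(rho>.044)&(rho<.054)][:,2]))
    zr.append(P[157:161,228:235])
print('top rim',np.mean(zs),'\n',(np.mean(zr,0)[...,2]*1000).round(1));print(np.mean(zr,0)[2].round(4))
g=cv2.convertScaleAbs(cv2.resize(read_camera('side')[0][175:200,200:235,::-1],None,fx=16,fy=16,interpolation=cv2.INTER_NEAREST),alpha=1.2)
h=cv2.resize(im[145:175,222:247,::-1],(375,450),interpolation=cv2.INTER_NEAREST)[:400]
cv2.imwrite('pics/lev.png',np.hstack([g,h[:400,:240]]))
```

```text
t 22.2 p [0.515  0.0482 0.0518] yaw 176.52 r 0.1474 ang 175.82 F [-2.5  6.1 -1.9] T [1.01 0.12 0.56]
rim 0.14289940684125016
top rim 0.1435886928652403 
 [[147.7 147.7  12.2 120.3  15.6  15.7  16.1]
 [148.1 148.5 147.2 144.7  15.2  14.2  15.7]
 [145.2 145.3 146.7 145.8 144.8  14.1  15.8]
 [ 13.3  14.2  14.9  15.5  15.3  15.7  14.7]]
[[0.6848 0.1047 0.1452]
 [0.6848 0.1017 0.1453]
 [0.6845 0.0986 0.1467]
 [0.6848 0.0956 0.1458]
 [0.685  0.0927 0.1448]
 [0.7138 0.0977 0.0141]
 [0.7135 0.0943 0.0158]]
```

View pics/lev.png

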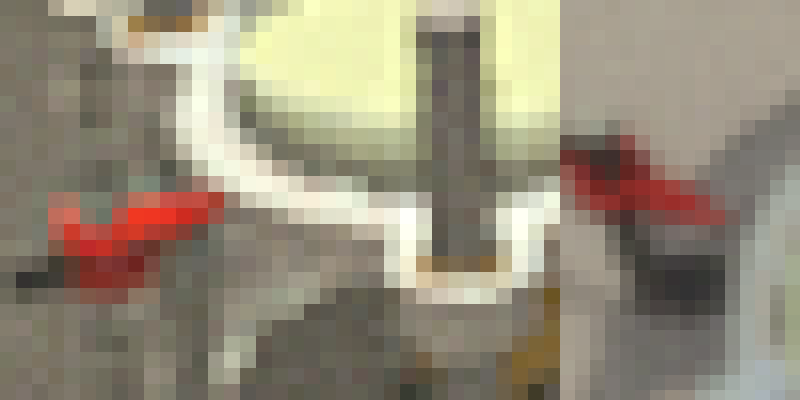

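The view shows the red tip at about (222,200) in the left panel, almost level with the ring's edge. The platform is at about 143.2 mm and the tip at about 144.4. I'll add 0.1 rad, withdraw, and check from above with the wrist camera.

Call:
send_rows(targets=[{"translation": [-0.02,-0.5,0],"spin": -2,"jaw": 0},{"translation": [-0.04,-1.0,0],"spin": -4,"jaw": 0},{"translation": [-0.06,-1.4,0],"spin": -5.5,"jaw": 0},{"translation": [-0.06,-1.4,0],"spin": -5.5,"jaw": 0},{"translation": [-0.06,-1.4,0],"spin": -5.5,"jaw": 0}])

```text
time: 23.65
tool_pos: [0.5146, 0.0346, 0.0517]
tool_rot: [3.141, -0.0, -3.107]
contact_force: [-2.3, 4.3, -1.3]
opening: 0.0196
grip_force: 50.0
```

```bash
python3 -c "
from h import *
st();rim(4);plan([pose(.147,177.5,.0517),pose(.22,177.5,.0517),pose(.22,176,.25),(.56,.046,.25,176),(.66,.046,.25,176)])"
```

```text
t 23.65 p [0.5146 0.0346 0.0517] yaw -178.02 r 0.1475 ang 181.15 F [-2.3  4.3 -1.3] T [0.95 0.18 0.52]
rim 0.14375023783677443
[-0.09, 0.93, 0.0] 4.5
[7.3, -0.0, -0.0] -0.0
[-0.01, 0.58, -19.83] 1.5
[-11.77, 0.14, 0.0] 0
[-9.98, 0.7, 0.0] 0
```

Call:
send_rows(targets=[{"translation": [0,0.9,0],"spin": 4.4,"jaw": 0},{"translation": [1,0.9,0],"spin": 4.4,"jaw": 0},{"translation": [2.5,0.9,0],"spin": 4.4,"jaw": 0},{"translation": [5.5,0.9,0],"spin": 4.4,"jaw": 0},{"translation": [7.3,0.9,0],"spin": 4.4,"jaw": 0}])

```text
time: 24.35
tool_pos: [0.4398, 0.0402, 0.0516]
tool_rot: [-3.141, -0.001, 3.099]
contact_force: [0.1, -0.1, -2.1]
opening: 0.0194
grip_force: 49.9
```

Call:
send_rows(targets=[{"translation": [0,0,-4],"spin": 0,"jaw": 0},{"translation": [0,0.6,-9],"spin": 0,"jaw": 0},{"translation": [0,0.6,-14],"spin": 0,"jaw": 0},{"translation": [0,0.6,-19],"spin": 0,"jaw": 0},{"translation": [0,0.6,-19.8],"spin": 1.5,"jaw": 0}])

```text
time: 24.85
tool_pos: [0.4447, 0.0459, 0.2558]
tool_rot: [-3.141, 0.013, 3.072]
contact_force: [1.1, -0.6, -1.9]
opening: 0.0199
grip_force: 49.9
```

Call:
send_rows(targets=[{"translation": [-5,0.2,0],"spin": 0,"jaw": 0},{"translation": [-10,0.4,0],"spin": 0,"jaw": 0},{"translation": [-15,0.6,0],"spin": 0,"jaw": 0},{"translation": [-19,0.8,0],"spin": 0,"jaw": 0},{"translation": [-21.5,0.8,0],"spin": 0,"jaw": 0}])

```text
time: 25.35
tool_pos: [0.6591, 0.0388, 0.2476]
tool_rot: [-3.141, -0.001, 3.071]
contact_force: [-0.5, -0.7, -2.2]
opening: 0.0199
grip_force: 49.9
```

Call:
send_rows(targets=[{"translation": [0,0,0],"spin": 0,"jaw": 0},{"translation": [0,0,0],"spin": 0,"jaw": 0},{"translation": [0,0,0],"spin": 0,"jaw": 0},{"translation": [0,0,0],"spin": 0,"jaw": 0},{"translation": [0,0,0],"spin": 0,"jaw": 0}])

```text
time: 25.85
tool_pos: [0.6564, 0.0393, 0.2505]
tool_rot: [-3.141, 0.001, 3.072]
contact_force: [-0.4, 0.4, -1.9]
opening: 0.0199
grip_force: 49.9
```

Run:
```python
from h import *
st();Ds=[]
C=cam('wrist')
for i in range(12):
    im,d=read_camera('wrist');Ds.append(d)
d=np.mean(Ds,0);np.savez('wA.npz',im=im,d=d,sd=np.std(Ds,0),o=C[1],R=C[2])
print('noise',np.median(np.std(Ds,0)))
P=cloud(C,d);hsv=cv2.cvtColor(im,cv2.COLOR_RGB2HSV).astype(int);H,S,V=hsv[...,0],hsv[...,1],hsv[...,2]
print('tip proj',proj(C,[.684,.095,.144]))
box=(abs(P[...,0]-.66)<.12)&(abs(P[...,1]-.05)<.12)&(P[...,2]>.12)&(P[...,2]<.17)
r=box&((H<8)|(H>172))&(S>110)
v,u=np.nonzero(r);Q=P[r];u0=np.array([np.cos(np.radians(68.8)),np.sin(np.radians(68.8))])
rd=(Q[:,:2]-E0)@u0;o=np.argsort(rd)
print(len(u),[(int(u[i]),int(v[i]),rd[i].round(4).item(),Q[i].round(4).tolist()) for i in o[:14]])
for lo in np.arange(.056,.09,.003):
    k=(rd>lo)&(rd<lo+.003)
    if k.any(): print(lo.round(3),k.sum(),np.percentile(Q[k][:,2],[5,50,95]).round(4))
rho=np.hypot(P[...,0]-E0[0],P[...,1]-E0[1]);an=np.degrees(np.arctan2(P[...,1]-E0[1],P[...,0]-E0[0]))
for a in range(-60,180,20):
    w=box&(S<70)&(V>120)&(rho>.0465)&(rho<.0525)&(an>a)&(an<a+20)
    if w.any(): print('rim',a,w.sum(),np.median(P[w][:,2]).round(4))
```

```text
t 25.85 p [0.6564 0.0393 0.2505] yaw 176.0 r 0.0059 ang 162.22 F [-0.4  0.4 -1.9] T [ 0.11 -0.13  0.04]
noise 0.0006932967
tip proj [[308.42490271 212.65654547]]
217 [(312, 215, 0.0572, [0.6765, 0.0933, 0.1699]), (306, 214, 0.0588, [0.6842, 0.092, 0.1468]), (307, 213, 0.0596, [0.6834, 0.0931, 0.1463]), (307, 214, 0.0596, [0.6841, 0.0929, 0.1473]), (307, 215, 0.0599, [0.6851, 0.0928, 0.1476]), (308, 214, 0.0605, [0.6841, 0.0939, 0.1475]), (308, 215, 0.0608, [0.685, 0.0938, 0.1478]), (309, 214, 0.0615, [0.6842, 0.0949, 0.1475]), (309, 215, 0.0617, [0.685, 0.0948, 0.148]), (309, 216, 0.0621, [0.6861, 0.0947, 0.1482]), (310, 214, 0.0624, [0.6841, 0.0959, 0.1477]), (310, 215, 0.0627, [0.6851, 0.0958, 0.148]), (310, 216, 0.063, [0.6861, 0.0957, 0.1483]), (311, 214, 0.0635, [0.6844, 0.097, 0.1473])]
0.056 2 [0.1479 0.1584 0.1688]
0.059 7 [0.1466 0.1475 0.148 ]
0.062 10 [0.1472 0.1482 0.1485]
0.065 17 [0.1472 0.149  0.1496]
0.068 20 [0.1472 0.1493 0.1502]
0.071 19 [0.1468 0.1495 0.1502]
0.074 42 [0.1426 0.1507 0.1518]
0.077 45 [0.1391 0.1515 0.1563]
0.08 18 [0.1458 0.1513 0.152 ]
0.083 16 [0.1482 0.1516 0.1522]
0.086 12 [0.1508 0.1517 0.1519]
0.089 5 [0.1487 0.15   0.1512]
rim 40 4 0.146
rim 60 55 0.146
rim 80 60 0.146
rim 100 19 0.1461
rim 120 80 0.146
rim 140 46 0.146
rim 160 5 0.1459
```

Run:
```python
from h import *
from scipy.optimize import least_squares
a=np.load('wA.npz');im,d=a['im'],a['d'];C=(np.array(get_calibration('wrist')['intrinsics']),a['o'],a['R'])
P=cloud(C,d);H,S,V=[cv2.cvtColor(im,cv2.COLOR_RGB2HSV).astype(int)[...,i] for i in range(3)]
r=((H<8)|(H>172))&(S>110)&(P[...,2]>.143)&(P[...,2]<.155)
u0=np.array([np.cos(np.radians(68.8)),np.sin(np.radians(68.8))]);n0=np.array([-u0[1],u0[0]])
Q=P[r];s=(Q[:,:2]-E0)@u0;y=(Q[:,:2]-E0)@n0;z=Q[:,2]
for lo in np.arange(.057,.09,.0015):
    m=(s>lo)&(s<lo+.0015)
    if m.any(): print(lo.round(4),m.sum(),'y',(y[m].min()*1e3).round(1),(y[m].max()*1e3).round(1),'zmax',(np.sort(z[m])[-2:]*1e3).round(2))
k=(s>.059)&(s<.076)
for s0 in(.0575,.058,.0585,.059):
    f=lambda p:(p[0]+np.sqrt(np.maximum((p[1]*(s[k]-s0))**2-(y[k]-p[2]-p[3]*(s[k]-s0))**2,0))-z[k])*1e3
    q=least_squares(f,[.147,.2,0,0],loss='soft_l1',f_scale=.3,x_scale=[1e-3,.1,1e-3,.1]);print(s0,q.x.round(4),q.cost)
```

```text
0.0585 4 y -1.5 0.2 zmax [147.26 147.59]
0.06 2 y -1.1 -0.2 zmax [147.53 147.84]
0.0615 6 y -1.7 0.5 zmax [148.17 148.34]
0.063 4 y -2.1 0.7 zmax [148.38 148.42]
0.0645 8 y -2.6 1.3 zmax [149.01 149.52]
0.066 7 y -2.3 1.6 zmax [149.34 149.55]
0.0675 11 y -2.9 2.2 zmax [149.77 150.23]
0.069 7 y -3.4 2.5 zmax [149.91 150.21]
0.0705 12 y -3.0 2.8 zmax [150.02 150.42]
0.072 9 y -3.3 2.4 zmax [149.97 149.98]
0.0735 15 y -3.8 2.5 zmax [151.35 151.68]
0.075 21 y -5.4 4.4 zmax [151.77 151.99]
0.0765 20 y -6.0 5.4 zmax [151.81 152.01]
0.078 18 y -6.7 5.7 zmax [151.84 153.37]
0.0795 11 y -7.4 6.6 zmax [152.04 152.25]
0.081 11 y -8.0 6.5 zmax [151.76 151.78]
0.0825 9 y -8.6 6.6 zmax [151.91 151.98]
0.084 7 y 1.4 6.3 zmax [151.75 152.43]
0.0855 7 y 0.4 5.4 zmax [151.86 152.09]
0.087 7 y -0.3 4.0 zmax [151.73 151.85]
0.0885 1 y -1.1 -1.1 zmax [151.45]
0.0575 [ 0.1467  0.2716 -0.0003 -0.0923] 9.76658807767107
0.058 [ 0.1472  0.248  -0.0008 -0.0589] 9.665987566501888
0.0585 [ 0.1473  0.2567 -0.0007 -0.0651] 9.709101989658222
0.059 [ 0.1473  0.2638 -0.0008 -0.0634] 9.876345397152052
```

The wrist depth gives the ring at 146.0 and the pointer's tip at about 146.9 in the same frame, so roughly 0.9 mm (5°) more. Back to the hole, now at about 168°.

```bash
python3 -c "
from h import *
st();plan([(.445,.055,.25,176),pose(.215,168,.25),pose(.215,168,.0517)])"
```

```text
t 26.45 p [0.6569 0.0392 0.2496] yaw 175.99 r 0.0054 ang 161.14 F [ 0.5  0.3 -2.1] T [ 0.13 -0.11 -0.02]
[21.25, 0.09, -0.04] -0.0
[-0.48, 2.76, 0.0] 8
[-0.0, -0.0, 19.83] 0
```

Call:
send_rows(targets=[{"translation": [5,0,0],"spin": 0,"jaw": 0},{"translation": [10,0,0],"spin": 0,"jaw": 0},{"translation": [15,0,0],"spin": 0,"jaw": 0},{"translation": [19,0,0],"spin": 0,"jaw": 0},{"translation": [21.3,0.1,0],"spin": 0,"jaw": 0}])

```text
time: 26.95
tool_pos: [0.4415, 0.0554, 0.25]
tool_rot: [-3.142, -0.0, 3.072]
contact_force: [0.0, -0.2, -1.5]
opening: 0.0197
grip_force: 49.9
```

Call:
send_rows(targets=[{"translation": [-0.5,2.8,0],"spin": 8,"jaw": 0},{"translation": [-0.5,2.8,4.5],"spin": 8,"jaw": 0},{"translation": [-0.5,2.8,9],"spin": 8,"jaw": 0},{"translation": [-0.5,2.8,13.5],"spin": 8,"jaw": 0},{"translation": [-0.5,2.8,17],"spin": 8,"jaw": 0}])

```text
time: 27.45
tool_pos: [0.4508, 0.0828, 0.0779]
tool_rot: [-3.141, -0.001, 2.932]
contact_force: [-0.8, -0.3, -2.3]
opening: 0.0198
grip_force: 49.9
```

Call:
send_rows(targets=[{"translation": [0,0,2],"spin": 0,"jaw": 0},{"translation": [0,0,2.8],"spin": 0,"jaw": 0},{"translation": [0,0,2.8],"spin": 0,"jaw": 0},{"translation": [0,0,2.8],"spin": 0,"jaw": 0},{"translation": [0,0,2.8],"spin": 0,"jaw": 0}])

```text
time: 27.95
tool_pos: [0.4525, 0.0827, 0.053]
tool_rot: [3.141, 0.003, 2.932]
contact_force: [0.1, 0.5, -1.5]
opening: 0.0197
grip_force: 49.9
```

```bash
python3 -c "
from h import *
st();plan([pose(.165,168,.0517),pose(.147,168,.0517)])"
```

```text
t 27.95 p [0.4525 0.0827 0.053 ] yaw 167.99 r 0.2143 ang 167.82 F [ 0.1  0.5 -1.5] T [ 0.13 -0.21 -0.05]
[-4.93, -0.07, 0.13] -0.0
[-1.8, 0.0, 0.0] 0
```

Call:
send_rows(targets=[{"translation": [-1.5,0,0.1],"spin": 0,"jaw": 0},{"translation": [-3,0,0.1],"spin": 0,"jaw": 0},{"translation": [-4,0,0.1],"spin": 0,"jaw": 0},{"translation": [-4.6,0,0.1],"spin": 0,"jaw": 0},{"translation": [-5.2,0,0.1],"spin": 0,"jaw": 0}])

```text
time: 28.45
tool_pos: [0.5025, 0.0718, 0.051]
tool_rot: [-3.142, 0.0, 2.932]
contact_force: [-0.3, -1.2, -1.1]
opening: 0.0196
grip_force: 49.9
```

Call:
send_rows(targets=[{"translation": [-0.5,0,0],"spin": 0,"jaw": 0},{"translation": [-1,0,0],"spin": 0,"jaw": 0},{"translation": [-1.5,0,0],"spin": 0,"jaw": 0},{"translation": [-1.5,0,0],"spin": 0,"jaw": 0},{"translation": [-1.5,0,0],"spin": 0,"jaw": 0}])

```text
time: 28.95
tool_pos: [0.5173, 0.068, 0.0505]
tool_rot: [-3.141, 0.0, 2.931]
contact_force: [1.1, -5.2, -3.8]
opening: 0.0196
grip_force: 50.1
```

```bash
python3 -c "
from h import *
st();rim(3)
s=monitor.observe()
p0=s['tool_pos'];R=Ro.from_euler('xyz',[np.pi,0,s['tool_rot'][2]]).as_matrix();y=np.degrees(s['tool_rot'][2])%360
for k in range(1,6):
    a=168+(186.3-168)*k/5;t=pose(.1475,a,.0517);print((R.T@(np.array(t[:3])-p0)*100).round(2),-(a+.7*k/5-y))"
```

```text
t 28.95 p [0.5173 0.068  0.0505] yaw 167.94 r 0.1478 ang 168.11 F [ 1.1 -5.2 -3.8] T [-0.7  -0.1  -0.51]
rim 0.14379012956103973
[-0.06 -0.91 -0.12] -3.869857259225739
[-0.15 -1.85 -0.12] -7.669857259225751
[-0.31 -2.78 -0.12] -11.469857259225762
[-0.52 -3.7  -0.12] -15.269857259225773
[-0.78 -4.6  -0.12] -19.069857259225756
```

Call:
send_rows(targets=[{"translation": [-0.06,-0.9,-0.1],"spin": -3.9,"jaw": 0},{"translation": [-0.15,-1.85,-0.1],"spin": -7.7,"jaw": 0},{"translation": [-0.3,-2.8,-0.1],"spin": -11.5,"jaw": 0},{"translation": [-0.5,-3.7,-0.1],"spin": -15.3,"jaw": 0},{"translation": [-0.75,-4.6,-0.1],"spin": -19,"jaw": 0}])

```text
time: 29.6
tool_pos: [0.5147, 0.023, 0.0517]
tool_rot: [3.14, 0.0, -3.015]
contact_force: [-1.2, 7.0, -1.3]
opening: 0.0192
grip_force: 50.1
```

Call:
send_rows(targets=[{"translation": [0,0,0],"spin": 0,"jaw": 0},{"translation": [0,0,0],"spin": 0,"jaw": 0},{"translation": [0,0,0],"spin": 0,"jaw": 0},{"translation": [0,0,0],"spin": 0,"jaw": 0},{"translation": [0,0,0],"spin": 0,"jaw": 0}])

```text
time: 30.1
tool_pos: [0.5147, 0.0227, 0.0517]
tool_rot: [3.141, 0.0, -3.019]
contact_force: [-1.7, 4.8, -1.1]
opening: 0.0196
grip_force: 50.0
```

```bash
python3 -c "
from h import *
st();rim(6)"
```

```text
t 30.1 p [0.5147 0.0227 0.0517] yaw -172.99 r 0.148 ang 185.72 F [-1.7  4.8 -1.1] T [ 0.99 -0.13  0.55]
rim 0.14434623019851792
```

Call:
send_rows(targets=[{"translation": [0,-0.3,0],"spin": -1.2,"jaw": 0},{"translation": [0,-0.3,0],"spin": -1.2,"jaw": 0},{"translation": [0,-0.3,0],"spin": -1.2,"jaw": 0},{"translation": [0,-0.3,0],"spin": -1.2,"jaw": 0},{"translation": [0,-0.3,0],"spin": -1.2,"jaw": 0}])

```text
time: 30.9
tool_pos: [0.515, 0.0198, 0.0517]
tool_rot: [3.141, -0.0, -2.998]
contact_force: [-1.0, 5.3, -1.8]
opening: 0.0195
grip_force: 50.1
```

Call:
send_rows(targets=[{"translation": [0,0.9,0],"spin": 4,"jaw": 0},{"translation": [1,0.9,0],"spin": 4,"jaw": 0},{"translation": [2.5,0.9,0],"spin": 4,"jaw": 0},{"translation": [5.5,0.9,0],"spin": 4,"jaw": 0},{"translation": [7.3,0.9,0],"spin": 4,"jaw": 0}])

```text
time: 31.4
tool_pos: [0.4394, 0.0172, 0.0515]
tool_rot: [-3.141, -0.002, -3.068]
contact_force: [-0.7, 0.0, -1.7]
opening: 0.0198
grip_force: 49.9
```

Run:
```python
from h import *
st();rim(6)
s=monitor.observe()
# is the bar still as gripped? tail & handle in the tool frame
C=cam('wrist');p=s['tool_pos'];R=Ro.from_euler('xyz',s['tool_rot']).as_matrix()
im,d=read_camera('wrist');H,S,V=[cv2.cvtColor(im,cv2.COLOR_RGB2HSV).astype(int)[...,i] for i in range(3)]
T=(cloud(C,d)-p)@R;k=(abs(T[...,1])<.014)&(abs(T[...,2]+.0188)<.02)&(T[...,0]>.005)&(d>0)
q=T[k];print('tail',q[:,0].max(),'handle rear',T[k&(H>5)&(H<20)&(S>150)][:,0].max())
for a,b in((.01,.03),(.03,.045),(.048,.062),(.062,.078)):
    w=q[(q[:,0]>a)&(q[:,0]<b)];print(a,w.mean(0).round(4),np.percentile(w[:,2],5).round(4),w[:,1].min().round(4),w[:,1].max().round(4))
g=np.array([.5322,-.3177]);ux=np.array([np.cos(np.radians(162.08)),np.sin(np.radians(162.08))])
b=g+.012*ux
plan([(.42,-.06,.12,172),(.44,-.18,.12,167),(.50,-.29,.12,162.1),(*b,.12,162.1),(*b,.040,162.1),(*g,.0279,162.1)])
```

```text
t 31.4 p [0.4394 0.0172 0.0515] yaw -175.81 r 0.2236 ang 185.21 F [-0.7  0.  -1.7] T [ 0.11 -0.11  0.01]
rim 0.14465371322196333
tail 0.07942249240067195 handle rear 0.044875002676909685
0.01 [ 0.0188  0.     -0.0289] -0.0316 -0.014 0.014
0.03 [ 0.0382 -0.001  -0.0289] -0.0311 -0.0112 0.0091
0.048 [ 0.0551 -0.0009 -0.0229] -0.0248 -0.0067 0.0052
0.062 [ 0.0701 -0.0008 -0.0231] -0.025 -0.0066 0.0051
[2.84, -7.56, -6.81] 12.2
[-3.65, -11.6, -0.0] 5
[-8.32, -9.37, -0.0] 4.9
[-2.72, -1.65, -0.0] -0.0
[0.0, -0.0, 8.0] -0.0
[-1.2, -0.0, 1.21] -0.0
```

Platform reads 144.65, as wanted, and the bar sits unchanged in the grip. Carrying it back to the rest.

Call:
send_rows(targets=[{"translation": [2.8,0,-3],"spin": 2,"jaw": 0},{"translation": [2.8,-3,-6.8],"spin": 6,"jaw": 0},{"translation": [2.8,-7.6,-6.8],"spin": 12.2,"jaw": 0},{"translation": [2.8,-7.6,-6.8],"spin": 12.2,"jaw": 0},{"translation": [2.8,-7.6,-6.8],"spin": 12.2,"jaw": 0}])

```text
time: 32.25
tool_pos: [0.4196, -0.061, 0.1197]
tool_rot: [-3.142, 0.0, 3.0]
contact_force: [-1.0, -0.3, -1.4]
opening: 0.0197
grip_force: 49.9
```

Call:
send_rows(targets=[{"translation": [-3.6,-11.6,0],"spin": 5,"jaw": 0},{"translation": [-3.6,-11.6,0],"spin": 5,"jaw": 0},{"translation": [-3.6,-11.6,0],"spin": 5,"jaw": 0},{"translation": [-3.6,-11.6,0],"spin": 5,"jaw": 0},{"translation": [-3.6,-11.6,0],"spin": 5,"jaw": 0}])

```text
time: 32.75
tool_pos: [0.4384, -0.1788, 0.1189]
tool_rot: [3.141, -0.002, 2.915]
contact_force: [0.2, 0.2, -1.6]
opening: 0.0197
grip_force: 49.9
```

Call:
send_rows(targets=[{"translation": [-8.3,-9.4,0],"spin": 4.9,"jaw": 0},{"translation": [-8.3,-9.4,0],"spin": 4.9,"jaw": 0},{"translation": [-8.3,-9.4,0],"spin": 4.9,"jaw": 0},{"translation": [-8.3,-9.4,0],"spin": 4.9,"jaw": 0},{"translation": [-8.3,-9.4,0],"spin": 4.9,"jaw": 0}])

```text
time: 33.25
tool_pos: [0.4982, -0.2881, 0.1189]
tool_rot: [3.14, -0.002, 2.831]
contact_force: [-0.4, 0.7, -1.7]
opening: 0.0197
grip_force: 49.9
```

Run:
```python
from h import *
st()
g=np.array([.5322,-.3177]);ux=np.array([np.cos(np.radians(162.08)),np.sin(np.radians(162.08))])
b=g+.012*ux
plan([(*b,.12,162.1),(*b,.040,162.1),(*g,.0279,162.1)])
```

```text
t 33.25 p [ 0.4982 -0.2881  0.1189] yaw 162.18 r 0.3645 ang 243.29 F [-0.4  0.7 -1.7] T [ 0.04 -0.15  0.04]
[-2.95, -1.77, -0.11] 0.1
[0.0, -0.0, 8.0] -0.0
[-1.2, -0.0, 1.21] -0.0
```

Call:
send_rows(targets=[{"translation": [-2.9,-1.8,0],"spin": 0,"jaw": 0},{"translation": [-2.9,-1.8,0],"spin": 0,"jaw": 0},{"translation": [-2.9,-1.8,0],"spin": 0,"jaw": 0},{"translation": [-2.9,-1.8,2],"spin": 0,"jaw": 0},{"translation": [-2.9,-1.8,4],"spin": 0,"jaw": 0}])

```text
time: 33.75
tool_pos: [0.5202, -0.3145, 0.08]
tool_rot: [3.142, 0.0, 2.83]
contact_force: [0.4, 0.1, -1.8]
opening: 0.0195
grip_force: 49.9
```

Call:
send_rows(targets=[{"translation": [0,0,2],"spin": 0,"jaw": 0},{"translation": [0,0,3.8],"spin": 0,"jaw": 0},{"translation": [0,0,3.8],"spin": 0,"jaw": 0},{"translation": [0,0,3.8],"spin": 0,"jaw": 0},{"translation": [0,0,3.8],"spin": 0,"jaw": 0}])

```text
time: 34.25
tool_pos: [0.5207, -0.3161, 0.0429]
tool_rot: [-3.141, 0.001, 2.83]
contact_force: [0.5, -0.4, -1.2]
opening: 0.02
grip_force: 50.0
```

Run:
```python
from h import *
st()
g=np.array([.5322,-.3177])
plan([(*g,.0279,162.08)])
```

```text
t 34.25 p [ 0.5207 -0.3161  0.0429] yaw 162.13 r 0.3808 ang 248.21 F [ 0.5 -0.4 -1.2] T [ 0.08 -0.15 -0.02]
[-1.15, 0.2, 1.5] 0.0
```

Call:
send_rows(targets=[{"translation": [0,0.2,0.2],"spin": 0,"jaw": 0},{"translation": [0,0.2,0.6],"spin": 0,"jaw": 0},{"translation": [-0.3,0.2,0.9],"spin": 0,"jaw": 0},{"translation": [-0.7,0.2,1.2],"spin": 0,"jaw": 0},{"translation": [-1.1,0.2,1.4],"spin": 0,"jaw": 0}])

```text
time: 34.75
tool_pos: [0.5306, -0.3177, 0.028]
tool_rot: [3.141, -0.003, 2.829]
contact_force: [-14.4, 6.0, 18.2]
opening: 0.0195
grip_force: 50.0
```

Call:
send_rows(targets=[{"translation": [0,0,0],"spin": 0,"jaw": 0},{"translation": [0,0,0],"spin": 0,"jaw": 0},{"translation": [0,0,0],"spin": 0,"jaw": 0},{"translation": [0,0,0],"spin": 0,"jaw": 0},{"translation": [0,0,0],"spin": 0,"jaw": 0}])

```text
time: 35.25
tool_pos: [0.531, -0.3177, 0.028]
tool_rot: [3.141, -0.001, 2.828]
contact_force: [-5.7, 0.5, 5.3]
opening: 0.0197
grip_force: 50.0
```

Run:
```python
from h import *
st();plan([(.5322,-.3177,.0279,162.08)])
```

```text
t 35.25 p [ 0.531  -0.3177  0.028 ] yaw 162.04 r 0.3786 ang 249.76 F [-5.7  0.5  5.3] T [ 0.23  0.33 -0.34]
[-0.11, 0.04, 0.01] -0.0
```

Seated 1 mm short of the original spot along the axis. Release and retreat upward.

Call:
send_rows(targets=[{"translation": [0,0,0],"spin": 0,"jaw": 0.3},{"translation": [0,0,0],"spin": 0,"jaw": 0.4},{"translation": [0,0,0],"spin": 0,"jaw": 0.6},{"translation": [0,0,0],"spin": 0,"jaw": 0.7},{"translation": [0,0,0],"spin": 0,"jaw": 0.7}])

```text
time: 35.75
tool_pos: [0.5316, -0.3178, 0.0276]
tool_rot: [-3.142, 0.0, 2.829]
contact_force: [0.3, 0.4, 0.8]
opening: 0.0548
grip_force: 0.0
```

Call:
send_rows(targets=[{"translation": [0,0,-1],"spin": 0,"jaw": 0.7},{"translation": [0,0,-3],"spin": 0,"jaw": 0.7},{"translation": [0,0,-7],"spin": 0,"jaw": 1},{"translation": [0,0,-12],"spin": 0,"jaw": 1},{"translation": [0,0,-17],"spin": 0,"jaw": 1}])

```text
time: 36.25
tool_pos: [0.5312, -0.3175, 0.2001]
tool_rot: [3.142, -0.0, 2.829]
contact_force: [0.1, -0.8, 0.6]
opening: 0.0838
grip_force: 0.0
```

Call:
send_rows(targets=[{"translation": [4,0,-5],"spin": 0,"jaw": 1},{"translation": [4.5,0,-5.3],"spin": 0,"jaw": 1},{"translation": [4.5,0,-5.3],"spin": 0,"jaw": 1},{"translation": [4.5,0,-5.3],"spin": 0,"jaw": 1},{"translation": [4.5,0,-5.3],"spin": 0,"jaw": 1}])

```text
time: 36.75
tool_pos: [0.4888, -0.3038, 0.2493]
tool_rot: [3.141, -0.002, 2.829]
contact_force: [-0.6, 0.2, -0.5]
opening: 0.0917
grip_force: 0.0
```

Run:
```python
from h import *
st();rim(6)
C=cam('wrist');im,d=read_camera('wrist');H,S,V=[cv2.cvtColor(im,cv2.COLOR_RGB2HSV).astype(int)[...,i] for i in range(3)]
m=((H>5)&(H<20)&(S>150)&(V>80)).astype(np.uint8);k,l,s,_=cv2.connectedComponentsWithStats(m);i=1+np.argmax(s[1:,4]);v,u=np.nonzero(l==i)
r=cv2.minAreaRect(np.c_[u,v].astype(np.float32));print('handle',r,plane(C,[r[0]],.056)[0].round(4),'z',np.median(cloud(C,d)[l==i][:,2]))
P=cloud(C,d);R=Ro.from_euler('xyz',monitor.observe()['tool_rot']).as_matrix()
for n in('side','top'):
    a=np.load(n+'0.npz');im0,d0=a['im'],a['d'];im1,d1=read_camera(n);C=cam(n);out=[]
    for D in(d0,d1):
        P=cloud(C,D);w=(P[...,2]>.02)&(P[...,2]<.08)&(np.hypot(P[...,0]-.671,P[...,1]+.368)<.045);h=(P[...,2]>.03)&(P[...,2]<.075)&(np.hypot(P[...,0]-.522,P[...,1]+.315)<.05)
        out.append((w.sum(),P[w].mean(0).round(4),h.sum(),P[h].mean(0).round(4)))
    print(n,*out,sep='\n ')
    x=cv2.absdiff(im0,im1).max(2);
    for D,I in((d0,im0),(d1,im1)):
        hsv=cv2.cvtColor(I,cv2.COLOR_RGB2HSV).astype(int);P=cloud(C,D);o=(hsv[...,0]>5)&(hsv[...,0]<20)&(hsv[...,1]>150)&(abs(P[...,0]-.52)<.06)&(abs(P[...,1]+.315)<.06);v,u=np.nonzero(o);print('  orange',len(u),u.mean().round(2) if len(u) else'',v.mean().round(2) if len(u) else '',np.median(P[o][:,2]) if len(u) else '')
```

```text
t 36.75 p [ 0.4888 -0.3038  0.2493] yaw 162.09 r 0.3827 ang 243.09 F [-0.6  0.2 -0.5] T [ 0.09 -0.18  0.04]
rim 0.14460692830554236
handle ((252.19679260253906, 196.50596618652344), (13.751262664794922, 49.28040313720703), 1.7357046604156494) [ 0.5201 -0.3147  0.056 ] z 0.058212347575723855
side
 (np.int64(196), array([ 0.6754, -0.3614,  0.0436]), np.int64(154), array([ 0.5215, -0.3074,  0.0468]))
 (np.int64(197), array([ 0.6753, -0.3612,  0.0438]), np.int64(154), array([ 0.5218, -0.3073,  0.0468]))
  orange 87 308.46 172.1 0.05230219149905113
  orange 109 309.75 156.06 0.05243411137674858
top
 (np.int64(167), array([ 0.6766, -0.3682,  0.0453]), np.int64(201), array([ 0.5209, -0.3115,  0.0543]))
 (np.int64(163), array([ 0.6765, -0.3685,  0.0459]), np.int64(40), array([ 0.511 , -0.3119,  0.054 ]))
  orange 127 361.63 216.33 0.05705311582499095
  orange 15 365.4 212.0 0.05784232712499526
```

```bash
python3 -c "
from h import *
print(job.hand_in())"
```

```text
the job is handed in; nothing more can be done
None
```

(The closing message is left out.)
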